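# Hang the rinsed bamboo cups on the draining pegs

### The job

Two rinsed bamboo cups stand mouth-down on the drying mat, where they trap water. Hang each on a leaning peg of its own on the draining rack, mouth-down along the peg and gently pushed fully home until the peg's soft red tip bears on the floor inside the cup, and let it hang there. Do not force a cup or crush a tip, and leave the shaker, the bowl and the silicone lid where they are.

Things in the scene. Friction and masses are not known exactly. Their poses are not given: they have to be found in the camera images.
- rack: Draining rack screwed to the bench: steel drip tray 220 x 460 x 22 mm, grey side frames up to 181 mm high, a cross rail (22 mm square, axis 140 mm high and 50 mm behind the tray centre) that carries three leaning pegs 130 mm apart. Origin: centre of the tray's underside; x points to its back (away from the robot), y to the left, z up.
- peg1_tip: Left (+y) peg: round, black silicone sleeve 22 mm thick, then a soft red domed tip 14 mm thick, 12 mm long, that gives 1 mm per N, at most 8 mm (harm above 15 N). Point: the tip's very end; z along the peg from rail to tip: up and to the rack's front, leaning 36 degrees from vertical. 119 mm of peg stands clear of the rail. The sleeve grips: a cup left short of home does not slide down.
- peg2_tip: Middle peg: round, black silicone sleeve 22 mm thick, then a soft red domed tip 14 mm thick, 12 mm long, that gives 1 mm per N, at most 8 mm (harm above 15 N). Point: the tip's very end; z along the peg from rail to tip: up and to the rack's front, leaning 36 degrees from vertical. 119 mm of peg stands clear of the rail. The sleeve grips: a cup left short of home does not slide down.
- peg3_tip: Right (-y) peg: round, black silicone sleeve 22 mm thick, then a soft red domed tip 14 mm thick, 12 mm long, that gives 1 mm per N, at most 8 mm (harm above 15 N). Point: the tip's very end; z along the peg from rail to tip: up and to the rack's front, leaning 36 degrees from vertical. 119 mm of peg stands clear of the rail. The sleeve grips: a cup left short of home does not slide down.
- cup_a_center (a point): Bamboo cup, straight round, 62 mm outside diameter, 108 mm tall, wall 5 mm (bore 52 mm), about 100 g; it starts mouth-down. Point: on its axis, 54 mm from the mouth rim; z along the axis from mouth to foot (up at the start). Its inner floor, a bamboo node, lies 79 to 95 mm from the rim: this differs from cup to cup and cannot be seen, so it must be felt.
- cup_b_center (a point): The other cup, outwardly the same. Bamboo cup, straight round, 62 mm outside diameter, 108 mm tall, wall 5 mm (bore 52 mm), about 100 g; it starts mouth-down. Point: on its axis, 54 mm from the mouth rim; z along the axis from mouth to foot (up at the start). Its inner floor, a bamboo node, lies 79 to 95 mm from the rim: this differs from cup to cup and cannot be seen, so it must be felt.
- mat: Flat grey drying mat, 170 x 740 x 4 mm, fixed; both cups and the shaker stand on it. Origin: centre of its underside.
- shaker: Bystander: small glass shaker with a steel twist cap, 44 mm in diameter, 92 mm tall, standing on the mat between the cups. Origin: centre of its underside.
- bowl: Bystander: bamboo bowl, 120 mm across, 50 mm tall, to the left of the rack. Origin: centre of its underside.
- lid: Bystander: green silicone lid, a disc 110 mm across, 24 mm high with its knob, to the right of the rack. Origin: centre of its underside.
- cup_a: The cup of cup_a_center as a body; origin at the centre of its mouth rim, same axes.
- cup_b: The cup of cup_b_center as a body; origin at the centre of its mouth rim, same axes.
There are look-alikes about, which are no part of the job. What is shaped like the cup_b but pink is not meant.

How it is judged (in metres and radians):
At the end, for the whole second after the job is handed in: Each cup hangs at rest on a peg of its own, mouth-down: a peg's red tip bears on the floor inside the cup (contact force over 0.1 N), the cup's axis is within 0.45 rad of the peg's, and the cup's mid-height point lies 12 to 55 mm below the tip end along the peg (((contact force between peg1_tip and cup_a above 0.1 N and angle between the z axis of cup_a_center and the z axis of peg1_tip, either way round below 0.45 rad and z of cup_a_center in the frame of peg1_tip between -0.055 and -0.012 m) or (contact force between peg2_tip and cup_a above 0.1 N and angle between the z axis of cup_a_center and the z axis of peg2_tip, either way round below 0.45 rad and z of cup_a_center in the frame of peg2_tip between -0.055 and -0.012 m) or (contact force between peg3_tip and cup_a above 0.1 N and angle between the z axis of cup_a_center and the z axis of peg3_tip, either way round below 0.45 rad and z of cup_a_center in the frame of peg3_tip between -0.055 and -0.012 m)) and ((contact force between peg1_tip and cup_b above 0.1 N and angle between the z axis of cup_b_center and the z axis of peg1_tip, either way round below 0.45 rad and z of cup_b_center in the frame of peg1_tip between -0.055 and -0.012 m) or (contact force between peg2_tip and cup_b above 0.1 N and angle between the z axis of cup_b_center and the z axis of peg2_tip, either way round below 0.45 rad and z of cup_b_center in the frame of peg2_tip between -0.055 and -0.012 m) or (contact force between peg3_tip and cup_b above 0.1 N and angle between the z axis of cup_b_center and the z axis of peg3_tip, either way round below 0.45 rad and z of cup_b_center in the frame of peg3_tip between -0.055 and -0.012 m)) and linear speed of each of cup_a, cup_b below 0.02 m/s); the robot touches nothing.
It fails at once if a cup was forced onto a peg's soft tip (over 15 N) (contact force between any of peg1_tip, peg2_tip, peg3_tip and cup_a above 15 N or contact force between any of peg1_tip, peg2_tip, peg3_tip and cup_b above 15 N).
It fails at once if a cup was rammed against the rack (over 40 N) (contact force between rack and cup_a above 40 N or contact force between rack and cup_b above 40 N).
It fails at once if the gripper or arm rammed the rack (over 40 N) (contact force between rack and the fingers above 40 N or contact force between rack and the arm above 40 N).
It fails at once if the shaker, the bowl or the lid was moved by over 20 mm or tipped (distance of any of shaker, bowl, lid from where it was at the start of the episode above 0.02 m or angle between any of shaker, bowl, lid's own z axis and vertical above 0.3 rad).
It also fails if it takes over 67 s, if anything falls off the work surface, if the arm or the gripper's body presses on something with over 40 N, if the wrist force passes 120 N, or if a joint passes its speed limit or range.

### The arm

A 6-joint arm with a two-finger parallel gripper is mounted at the origin on the work surface. World frame = base frame: x ahead of the robot, y to its left, z up, the work surface at z = 0. Lengths are in m, angles in degrees, forces in N, time in s.
With the tool pointing down it reaches from about 0.4 to 0.825 m from the base axis. Payload 7 kg.
Tool frame: the origin (TCP) lies at the very end of the fingers, on their centre line; the grasp point (between the pads) lies 19 mm behind it; x points along the fingers, y is the direction in which the jaws open and shut, and the axes are right-handed (so a half turn about x gives the same grasp; the last joint's range is limited). The gripper opens to 88 mm and grips with 3 to 60 N. Pads are 19 mm wide; open, the fingers measure 130 mm over their backs; the gripper's body (78 mm by 193 mm) begins 47 mm behind the grasp point.
Start: joints at [-54.54, 20.546, 0.682, 0, -70.136, -16.507], TCP at [0.219, -0.638, 0.227] pointing down, gripper open.
Joint ranges: [-176.03, 176.03], [-82.01, 121.73], [-58.28, 71.71], [-173.87, 95.51], [-174.79, -0.11], [-173.66, 173.66]. Speed limits (degrees/s): [136.94, 136.94, 172.46, 180, 180, 180].

### API

Orientations are given as [roll, pitch, yaw] about the fixed x, y, z axes, in that order (R = Rz(yaw) Ry(pitch) Rx(roll)).
In Python, from plant import monitor, eyes, ticket gives the robot as it stands. The module is installed in compiled form; this text tells all that it offers.
- The arm moves only by the shell command python3 -m crank 'ROWS'. ROWS is JSON, a list of rows, each an object with "linear": the shift along the world's x, y, z in units of 60 mm (1.0 is 60 mm), a list of three; "rot": the turn, a rotation vector about the world's x, y, z in units of 5 degrees (1.0 is 5 degrees), a list of three; "hand": the opening, from 0 (shut) to 1 (fully open). In form: [{"linear": [tx, ty, tz], "rot": [ax, ay, az], "hand": hand}, ...]. A call has 1 to 20 rows; each row shifts and turns the pose as measured when the row begins; what a row does not reach is not made up. A row lasts 1/8 s, in which the tool goes at most 62.5 mm and 10.7 degrees, less where a joint would pass 70% of its speed; a pose out of reach is approached as far as the arm can. A call is refused whole if a number of a shift passes 1 or a number of a turn 1, either way. A call with a gripper value outside its range is refused whole. The fingers move at their own pace and stop on an object; the grip force is fixed at half the most. Time passes only in rows, so rows that do not move let the fingers close. It gives the time, the measured TCP pose, the force and the opening at its end, in the units of the state.
- monitor.get_obs(): the state, without advancing time (a new reading comes with each control period).
- eyes.snapshot(name): name is "scene" or "side" or "wrist"; returns a dict with "image" (480x640x3 uint8, red, green, blue), "depth" (480x640 float32, m along the optical axis (not along the pixel's ray), 0 where there is no reading), "K" (3x3 intrinsics, pixels), "k1" (the pictures are not rectified: a ray, as slopes to the right and down, at radius r is drawn at 1 + k1 r^2 times it, then the intrinsics apply), "camera_from_world" (4x4, takes a point from world to camera coordinates); the wrist camera has in their place "hand_eye" (4x4, takes a point from camera to tool coordinates, whose origin is the TCP and whose axes are the tool frame's). Camera axes: x right, y up, looking along -z (the intrinsics and any distortion apply to the point x, -y, -z); pixel columns grow to the right and rows downward; lengths in m; the calibration is good to about 2 mm. A picture is of the moment at which its call begins: read the wrist's pose just before it.
- ticket.close_job(): hands the job in, once; it reports no verdict.
The state is a dict: "clock": time; "joint_pos": joint angles; "qvel": joint speeds; "tau": joint torques, N m; "tool_pos": TCP position; "orientation": TCP orientation; "force": force on the tool from outside, world axes, zero at the start; "moment": the same for the moment, N m; "opening": finger opening in m.
Only numpy, scipy, OpenCV 4.12 (cv2) and the standard library are available. Lean on these libraries where they do the work, as an engineer would, in place of code of your own. Each camera call takes 0.05 s, during which the arm holds its last target.

## Working session

There is one attempt and no reset: what is moved stays moved. The work goes in short steps, Python scripts to look and compute and a shell command to move; the robot and the scene stay as the last step left them, time stands still between calls to the robot, and variables do not carry over. Pictures are saved under pics/ and viewed, and the job is handed in when it is done.

```bash
mkdir -p pics; ls; python3 - <<'E'
from plant import monitor, eyes
import cv2
o=monitor.get_obs(); print({k:o[k] for k in ('clock','tool_pos','orientation','force','opening')})
for n in ('scene','side','wrist'):
    s=eyes.snapshot(n); cv2.imwrite(f'pics/{n}0.png',s['image'][:,:,::-1])
    print(n,s['K'],s['k1'],s.get('camera_from_world',s.get('hand_eye')))
E
```

```text
pics
{'clock': 0.0, 'tool_pos': array([ 0.21904952, -0.63797172,  0.22564185]), 'orientation': array([ 95.94944317,  89.90772158, 114.8966819 ]), 'force': array([ 0.43596668, -0.48689015,  0.19297169]), 'opening': 0.0875648835014955}
scene [[441.95561385   0.         322.0953049 ]
 [  0.         441.95561385 227.99083517]
 [  0.           0.           1.        ]] 0.015588773803418228 [[-0.22412058  0.97450468  0.01051617  0.1050174 ]
 [-0.83263684 -0.19707846  0.51756736  0.31956343]
 [ 0.50644433  0.10724134  0.85557784 -1.33384432]
 [ 0.          0.          0.          1.        ]]
side [[566.16151704   0.         318.38243497]
 [  0.         566.16151704 242.76470984]
 [  0.           0.           1.        ]] -0.009807738830293816 [[-0.97652893 -0.21520605  0.00880992  0.45347797]
 [ 0.13850254 -0.5960994   0.79087455 -0.19536619]
 [-0.1649494   0.77353207  0.61191489 -1.51027257]
 [ 0.          0.          0.          1.        ]]
wrist [[390.46813135   0.         321.45037753]
 [  0.         390.46813135 235.4813252 ]
 [  0.           0.           1.        ]] -0.055575208705657415 [[ 9.53563673e-04  2.90929877e-01 -9.56743904e-01 -1.56810953e-01]
 [ 9.99999541e-01 -1.89151316e-04  9.39157765e-04  1.53589738e-04]
 [ 9.22596846e-05 -9.56744360e-01 -2.90929924e-01 -7.88035815e-02]
 [ 0.00000000e+00  0.00000000e+00  0.00000000e+00  1.00000000e+00]]
```

View pics/scene0.png

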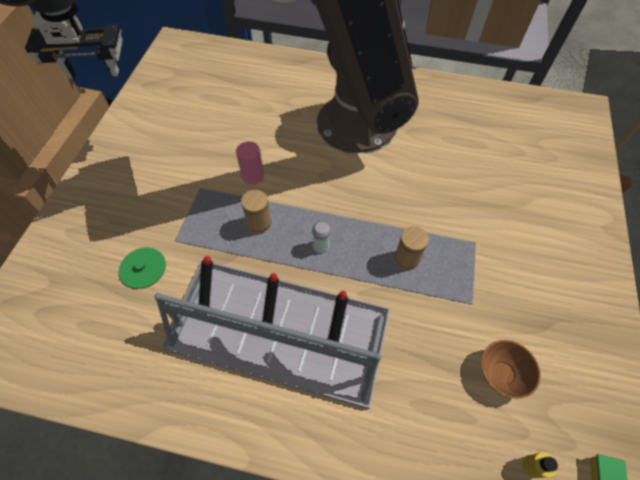

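View pics/side0.png

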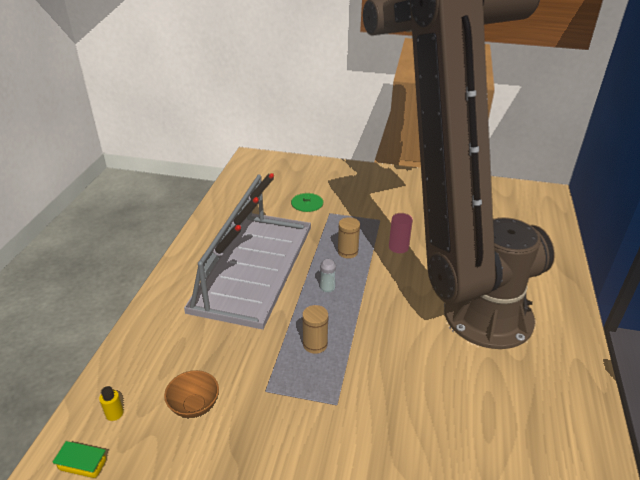

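View pics/wrist0.png

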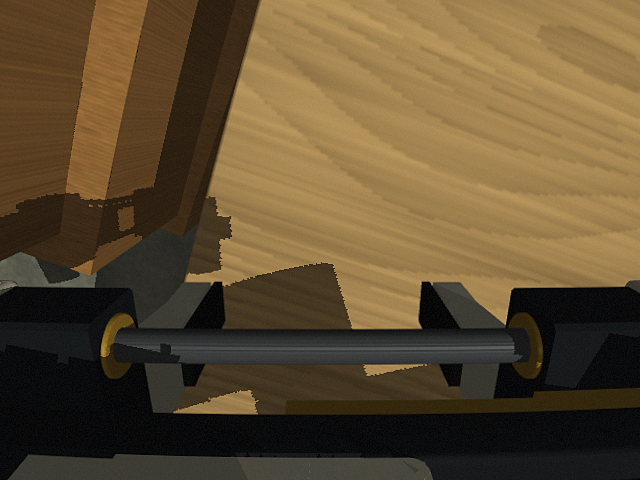

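The scene shows bamboo cups at (256,211) and (412,247). The look-alike is a pink cup at (250,163). The shaker is at (321,238), the bowl at (510,368), and the red tips at (207,260), (273,277) and (343,295). I choose the two tan cups on the mat. Next I'll crop in close to check them and measure.

```bash
cat > h.py <<'E'
import numpy as np, cv2
from plant import monitor, eyes
from scipy.spatial.transform import Rotation as R
def cloud(s,T=None):
    K=s['K'];k1=s['k1'];v,u=np.mgrid[0:480,0:640]
    pts=np.stack([u,v],-1).reshape(-1,1,2).astype(float)
    n=cv2.undistortPoints(pts,K,np.array([k1,0,0,0,0.]))[:,0]
    d=s['depth'].reshape(-1)
    P=np.stack([n[:,0]*d,-n[:,1]*d,-d],1)
    if T is None: T=np.linalg.inv(s['camera_from_world'])
    W=P@T[:3,:3].T+T[:3,3]; W[d<=0]=np.nan
    return W.reshape(480,640,3)
def toolT():
    o=monitor.get_obs();T=np.eye(4);T[:3,:3]=R.from_euler('xyz',o['orientation'],degrees=True).as_matrix();T[:3,3]=o['tool_pos'];return T
def circ(p,r=None):
    A=np.c_[2*p,np.ones(len(p))];s=np.linalg.lstsq(A,(p**2).sum(1),rcond=None)[0]
    return s[:2],np.sqrt(s[2]+s[:2]@s[:2])
E
python3 - <<'E'
from h import *
from scipy.optimize import least_squares
ims=[]
for n in ('scene','side'):
    s=eyes.snapshot(n);W=cloud(s);im=s['image'].astype(int)
    c=(im if n=='scene' else im).astype(np.uint8)
    ims.append(cv2.resize(c[130:310,180:480] if n=='scene' else c[190:370,250:550],None,fx=1.3,fy=1.3)[:,:,::-1])
    hsv=cv2.cvtColor(s['image'],cv2.COLOR_RGB2HSV)
    red=((hsv[...,0]<8)|(hsv[...,0]>172))&(hsv[...,1]>190)&(hsv[...,2]>90)
    k,l,st,ce=cv2.connectedComponentsWithStats(red.astype(np.uint8))
    for i in range(1,k):
        if st[i,4]>8: print(n,'red',ce[i],st[i,4],np.nanmedian(W[l==i],0).round(4), np.nanmax(W[l==i][:,2]).round(4))
    # objects: boxes over the cups / shaker
    boxes={'scene':{'R':(236,185,280,236),'L':(392,222,436,275),'pink':(230,138,270,190),'shk':(307,218,335,258),'lid':(115,245,170,290)},
           'side':{'R':(332,212,366,260),'L':(298,302,334,356),'pink':(384,210,418,256),'shk':(316,256,340,294)}}[n]
    for b,(u0,v0,u1,v1) in boxes.items():
        p=W[v0:v1,u0:u1].reshape(-1,3);p=p[np.isfinite(p[:,0])]
        zt=np.percentile(p[:,2],97);top=p[p[:,2]>zt-.006]
        sd=p[(p[:,2]>.02)&(p[:,2]<zt-.01)]
        rad={'pink':.031,'shk':.022}.get(b,.031)
        f=least_squares(lambda c:np.hypot(sd[:,0]-c[0],sd[:,1]-c[1])-rad,top.mean(0)[:2],loss='soft_l1',f_scale=.003) if len(sd)>10 else None
        print(n,b,'ztop',zt.round(4),'topmean',top.mean(0).round(4),len(top),'side fit',None if f is None else f.x.round(4), len(sd))
    mat=W[...,2]
cv2.imwrite('pics/crop.png',np.vstack(ims))
E
```

```text
scene red [206.72727273 260.36363636] 22 [ 0.6492 -0.1801  0.2428] 0.2461
scene red [272.95454545 277.27272727] 22 [ 0.6547 -0.0511  0.2439] 0.2471
scene red [342.3 295.1] 20 [0.6597 0.078  0.2436] 0.2476
scene R ztop 0.1135 topmean [ 0.4159 -0.1778  0.1118] 461 side fit [ 0.4135 -0.1789] 461
scene L ztop 0.1132 topmean [0.4309 0.205  0.1114] 537 side fit [0.4297 0.2052] 461
scene pink ztop 0.1097 topmean [ 0.2703 -0.2417  0.1079] 371 side fit [ 0.2659 -0.2435] 453
scene shk ztop 0.0966 topmean [ 0.4438 -0.0092  0.0949] 158 side fit [ 0.4391 -0.0101] 242
scene lid ztop 0.0211 topmean [ 0.5995 -0.417   0.0229] 86 side fit None 0
side red [255.29411765 199.29411765] 17 [ 0.6483 -0.0487  0.244 ] 0.2508
side red [237.38095238 227.23809524] 21 [0.6536 0.0828 0.243 ] 0.2505
side R ztop 0.1149 topmean [ 0.4136 -0.1755  0.1136] 219 side fit [ 0.4138 -0.1798] 479
side L ztop 0.1153 topmean [0.4278 0.2073 0.1133] 393 side fit [0.4286 0.2043] 595
side pink ztop 0.1113 topmean [ 0.2662 -0.2399  0.1096] 206 side fit [ 0.2661 -0.244 ] 453
side shk ztop 0.0978 topmean [ 0.4395 -0.0053  0.0962] 103 side fit [ 0.4414 -0.0122] 277
```

View pics/crop.png

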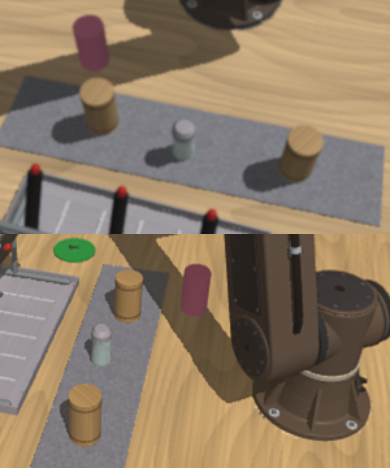

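Both crops show plain bamboo cups on the mat. The pink one stands off it, next to the right cup. I'll take the right cup to peg3 and the left cup to peg1. Now I'll work out the first approach.

```bash
cat >> h.py <<'E'
yaw=np.radians(-2.4)
ry=np.array([-np.sin(yaw),np.cos(yaw),0]); rx=np.array([np.cos(yaw),np.sin(yaw),0]); up=np.array([0,0,1.])
pegz=-np.sin(np.radians(36))*rx+np.cos(np.radians(36))*up
def tool(lean,sgn):  # lean deg of tool: x = -(axis)
    a=np.radians(lean); x=-(-np.sin(a)*rx+np.cos(a)*up); y=sgn*ry; return np.stack([x,y,np.cross(x,y)],1)
def plan(p,Rt=None):
    T=toolT();o=monitor.get_obs()
    d=(np.asarray(p)-T[:3,3])/.06
    rv=np.zeros(3) if Rt is None else R.from_matrix(Rt@T[:3,:3].T).as_rotvec(degrees=True)/5
    print('tcp',T[:3,3].round(4),'units lin',d.round(3),'rot',rv.round(3),'F',o['force'].round(2),'open',round(o['opening'],4),'t',round(o['clock'],2),'q',o['joint_pos'].round(1))
E
python3 - <<'E'
from h import *
print(toolT().round(3))
for s in (1,-1): plan([.414,-.179,.22],tool(0,s))
E
```

```text
[[-0.    -0.325  0.946  0.219]
 [ 0.001  0.946  0.325 -0.638]
 [-1.     0.001 -0.     0.226]
 [ 0.     0.     0.     1.   ]]
tcp [ 0.2191 -0.6382  0.2261] units lin [ 3.248  7.653 -0.102] rot [-9.00e-03 -2.00e-03 -4.27e+00] F [0.03 0.57 0.77] open 0.0876 t 0.25 q [-54.5  20.6   0.7  -0.  -70.1 -16.5]
tcp [ 0.2191 -0.6382  0.2261] units lin [ 3.248  7.653 -0.102] rot [ 3.000e-03 -1.200e-02  3.173e+01] F [0.03 0.57 0.77] open 0.0876 t 0.25 q [-54.5  20.6   0.7  -0.  -70.1 -16.5]
```

```bash
python3 -m crank '[{"linear":[0.32,0.7,0.05],"rot":[0,0,-0.4],"hand":1},{"linear":[0.32,0.7,0],"rot":[0,0,-0.4],"hand":1},{"linear":[0.32,0.7,0],"rot":[0,0,-0.4],"hand":1},{"linear":[0.32,0.7,0],"rot":[0,0,-0.4],"hand":1},{"linear":[0.32,0.7,0],"rot":[0,0,-0.4],"hand":1},{"linear":[0.32,0.7,0],"rot":[0,0,-0.4],"hand":1},{"linear":[0.32,0.7,0],"rot":[0,0,-0.4],"hand":1},{"linear":[0.32,0.7,0],"rot":[0,0,-0.4],"hand":1},{"linear":[0.32,0.7,0],"rot":[0,0,-0.4],"hand":1},{"linear":[0.32,0.7,0],"rot":[0,0,-0.4],"hand":1}]'; python3 - <<'E'
from h import *
plan([.414,-.179,.18],tool(0,1))
E
```

```text
clock: 1.5
tool_pos: [0.4135, -0.2071, 0.2279]
orientation: [55.9, 89.8, 53.9]
force: [1.1, -0.2, -0.4]
opening: 0.0876
tcp [ 0.4135 -0.2071  0.2279] units lin [ 0.008  0.468 -0.798] rot [-0.025  0.018 -0.079] F [ 1.14 -0.2  -0.36] open 0.0876 t 1.5 q [ -2.2  -0.  -24.8  -0.1 -65.2 -89.7]
```

```bash
python3 -m crank '[{"linear":[0,0.47,-0.4],"rot":[0,0,-0.08],"hand":1},{"linear":[0,0,-0.3],"rot":[0,0,0],"hand":1},{"linear":[0,0,0],"rot":[0,0,0],"hand":1}]'; python3 - <<'E'
from h import *
T=toolT(); s=eyes.snapshot('wrist'); cv2.imwrite('pics/w1.png',s['image'][:,:,::-1])
W=cloud(s,T@s['hand_eye'])
m=(W[...,2]>.095)&(W[...,2]<.13)&(np.hypot(W[...,0]-.414,W[...,1]+.179)<.05)
p=W[m];top=p[p[:,2]>.107];print(len(p),top.min(0).round(4),top.max(0).round(4),((top.min(0)+top.max(0))/2).round(4))
plan([.414,-.179,.06],tool(0,1))
E
```

```text
clock: 1.88
tool_pos: [0.415, -0.1751, 0.1858]
orientation: [31.3, 89.7, 29.2]
force: [0.7, -0.8, -0.2]
opening: 0.0878
7480 [ 0.3828 -0.2095  0.107 ] [ 0.4444 -0.148   0.1133] [ 0.4136 -0.1787  0.1102]
tcp [ 0.4155 -0.1754  0.1866] units lin [-0.024 -0.061 -2.11 ] rot [-0.024  0.063 -0.046] F [0.67 0.36 1.05] open 0.0874 t 1.93 q [  2.2   0.7 -29.8  -0.1 -59.2 -94.3]
```

View pics/w1.png

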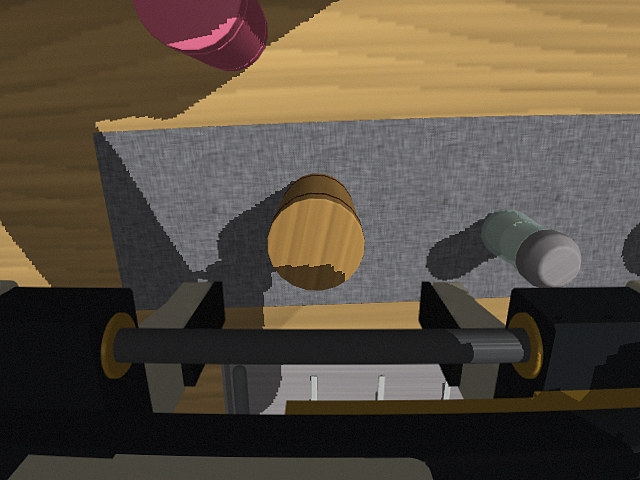

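The wrist view shows the bamboo cup at (316,240), clear of the shaker at (530,250) and the pink cup at (210,30). Its top measures (0.4136, -0.1787), so I'll descend.

```bash
python3 -m crank '[{"linear":[-0.03,-0.06,-0.5],"rot":[0,0.06,-0.05],"hand":1},{"linear":[0,0,-0.5],"rot":[0,0,0],"hand":1},{"linear":[0,0,-0.5],"rot":[0,0,0],"hand":1},{"linear":[0,0,-0.4],"rot":[0,0,0],"hand":1},{"linear":[0,0,-0.15],"rot":[0,0,0],"hand":1},{"linear":[0,0,0],"rot":[0,0,0],"hand":1}]'; python3 - <<'E'
from h import *
plan([.4136,-.1787,.058],tool(0,1))
E
```

```text
clock: 2.68
tool_pos: [0.418, -0.1821, 0.0664]
orientation: [5.1, 89.4, 2.4]
force: [0.3, 0.7, -0.3]
opening: 0.0876
tcp [ 0.418  -0.1821  0.0664] units lin [-0.074  0.057 -0.14 ] rot [-0.005  0.116  0.044] F [ 0.34  0.71 -0.25] open 0.0876 t 2.67 q [  1.3   9.8 -38.7  -0.  -40.9 -93.9]
```

```bash
python3 -m crank '[{"linear":[-0.07,0.06,-0.14],"rot":[0,0.12,0.04],"hand":1},{"linear":[0,0,0],"rot":[0,0,0],"hand":1}]'; python3 - <<'E'
from h import *
plan([.4136,-.1787,.058],tool(0,1))
E
```

```text
clock: 2.92
tool_pos: [0.4147, -0.1785, 0.0591]
orientation: [14.0, 89.9, 11.5]
force: [0.5, 0.6, 0.8]
opening: 0.0877
tcp [ 0.4147 -0.1785  0.0591] units lin [-0.019 -0.003 -0.018] rot [-0.004  0.02   0.004] F [0.45 0.64 0.78] open 0.0877 t 2.92 q [  1.8  10.4 -39.3  -0.  -40.2 -94.2]
```

```bash
python3 -m crank '[{"linear":[0,0,0],"rot":[0,0,0],"hand":0},{"linear":[0,0,0],"rot":[0,0,0],"hand":0},{"linear":[0,0,0],"rot":[0,0,0],"hand":0},{"linear":[0,0,0],"rot":[0,0,0],"hand":0},{"linear":[0,0,0],"rot":[0,0,0],"hand":0}]'; python3 - <<'E'
from h import *
plan([.4136,-.1787,.3],tool(0,1))
E
```

```text
clock: 3.55
tool_pos: [0.4155, -0.1784, 0.0602]
orientation: [6.2, 89.8, 3.8]
force: [0.1, -0.7, -0.5]
opening: 0.0615
tcp [ 0.4155 -0.1784  0.0602] units lin [-0.032 -0.005  3.997] rot [-0.003  0.044 -0.004] F [ 0.06 -0.68 -0.49] open 0.0615 t 3.55 q [  1.9  10.3 -39.3  -0.  -40.3 -94.2]
```

```bash
python3 -m crank '[{"linear":[0,0,0.4],"rot":[0,0,0],"hand":0},{"linear":[0,0,0.7],"rot":[0,0,0],"hand":0},{"linear":[0,0,0.8],"rot":[0,0,0],"hand":0},{"linear":[0,0,0.8],"rot":[0,0,0],"hand":0},{"linear":[0,0,0.8],"rot":[0,0,0],"hand":0},{"linear":[0,0,0.7],"rot":[0,0,0],"hand":0},{"linear":[0,0,0.3],"rot":[0,-0.5,0],"hand":0},{"linear":[0,0,0],"rot":[0,-0.8,0],"hand":0},{"linear":[0,0,0],"rot":[0,-0.9,0],"hand":0},{"linear":[0,0,0],"rot":[0,-0.9,0],"hand":0},{"linear":[0,0,0],"rot":[0,-0.9,0],"hand":0},{"linear":[0,0,0],"rot":[0,-0.9,0],"hand":0},{"linear":[0,0,0],"rot":[0,-0.9,0],"hand":0},{"linear":[0,0,0],"rot":[0,-0.9,0],"hand":0},{"linear":[0,0,0],"rot":[0,-0.5,0],"hand":0},{"linear":[0,0,0],"rot":[0,0,0],"hand":0}]'; python3 - <<'E'
from h import *
tip=np.array([.642,-.182,.246]); print(pegz)
plan(tip+.106*pegz,tool(36,1))
s=eyes.snapshot('side'); cv2.imwrite('pics/s2.png',s['image'][:,:,::-1])
E
```

```text
clock: 5.55
tool_pos: [0.4062, -0.1773, 0.33]
orientation: [2.9, 52.9, 0.4]
force: [0.7, -0.3, -1.9]
opening: 0.0621
[-0.58726966  0.02461389  0.80901699]
tcp [ 0.4062 -0.1773  0.33  ] units lin [ 2.893 -0.035  0.029] rot [-0.346  0.221 -0.095] F [ 0.73 -0.34 -1.89] open 0.0621 t 5.55 q [  4.1 -28.7 -42.    3.5 -39.8 -98.6]
```

View pics/s2.png

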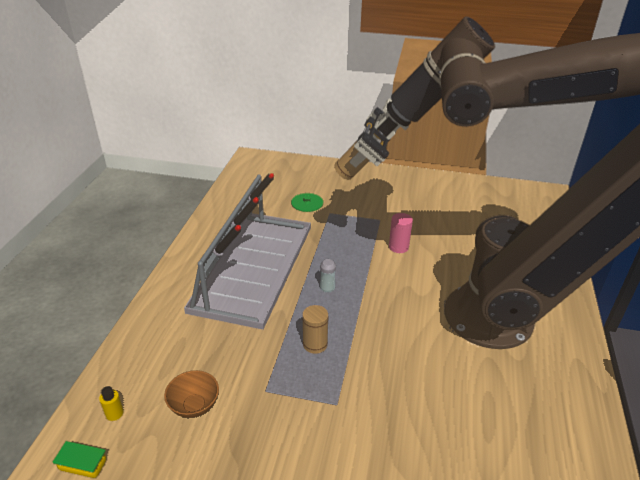

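The cup is held and leaning correctly, at (347,163). I'll move to a standoff in line with peg3.

```bash
python3 -m crank '[{"linear":[0.4,0,0.02],"rot":[-0.1,0.05,-0.03],"hand":0},{"linear":[0.6,0,0],"rot":[-0.1,0.05,-0.03],"hand":0},{"linear":[0.6,0,0],"rot":[-0.1,0.05,-0.03],"hand":0},{"linear":[0.6,0,0],"rot":[-0.04,0.05,0],"hand":0},{"linear":[0.4,0,0],"rot":[0,0,0],"hand":0},{"linear":[0.2,0,0],"rot":[0,0,0],"hand":0},{"linear":[0,0,0],"rot":[0,0,0],"hand":0}]'; python3 - <<'E'
from h import *
tip=np.array([.642,-.182,.246])
plan(tip+.106*pegz,tool(36,1))
T=toolT();s=eyes.snapshot('wrist'); cv2.imwrite('pics/w3.png',s['image'][:,:,::-1])
a=eyes.snapshot('side');b=eyes.snapshot('scene')
ca=cv2.resize(a['image'][100:260,190:390],None,fx=2.5,fy=2.5); cb=cv2.resize(b['image'][170:330,120:320],None,fx=2.5,fy=2.5)
cv2.imwrite('pics/c3.png',np.vstack([ca,cb])[:,:,::-1][:800])
W=cloud(b)
# cup points: near the TCP axis
for n,q in(('scene',b),('side',a)):
    W=cloud(q).reshape(-1,3);col=q['image'].reshape(-1,3).astype(int)
    L=(W-T[:3,3])@T[:3,:3]
    m=(np.linalg.norm(L[:,1:],axis=1)<.045)&(L[:,0]>-.0)&(L[:,0]<.08)&(col[:,0]>col[:,2]*1.3)
    from scipy.optimize import least_squares
    P=L[m]; f=least_squares(lambda c:np.hypot(P[:,1]-c[0]-c[2]*(P[:,0]-.03),P[:,2]-c[1]-c[3]*(P[:,0]-.03))-.031,[0,0,0,0],loss='soft_l1',f_scale=.003)
    print(n,m.sum(),'cup axis offset y,z at +30mm beyond tcp, slopes',f.x.round(4),'rim along x',np.nanpercentile(P[:,0],98).round(4))
E
```

```text
clock: 6.48
tool_pos: [0.5818, -0.1775, 0.3294]
orientation: [-0.1, 54.4, -2.5]
force: [-0.3, -0.6, -0.9]
opening: 0.0613
tcp [ 0.5818 -0.1775  0.3294] units lin [-0.033 -0.032  0.04 ] rot [ 0.011 -0.073  0.001] F [-0.29 -0.57 -0.9 ] open 0.0613 t 6.47 q [   3.6   -8.2  -30.9    6.7  -32.1 -100.6]
scene 1001 cup axis offset y,z at +30mm beyond tcp, slopes [-0.0008 -0.002  -0.0023 -0.0025] rim along x 0.0544
side 345 cup axis offset y,z at +30mm beyond tcp, slopes [-0.0012 -0.0013 -0.0198 -0.0071] rim along x 0.052
```

View pics/c3.png

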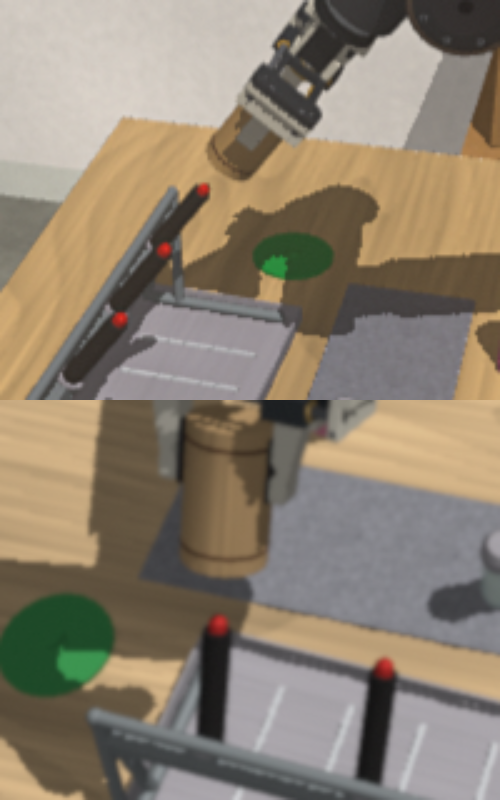

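View pics/w3.png

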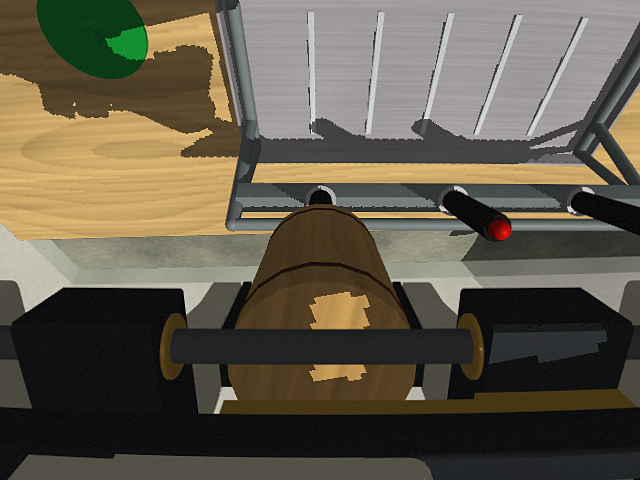

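The side crop shows the cup at (240,140) in line with peg3's tip at (203,190). In the wrist view, peg3's base at (320,190) is centred beyond the rim. Before inserting I'll check the peg axis from the sleeve depth.

```bash
python3 - <<'E'
from h import *
from scipy.optimize import least_squares
S=[(n,eyes.snapshot(n)) for n in('scene','side')]
tips={1:np.array([.652,.078,.246]),2:np.array([.647,-.053,.246]),3:np.array([.642,-.182,.246])}
B=np.stack([rx, ry, up],1); u=ry; w=np.cross(pegz,u)
for k,t in tips.items():
  for n,s in S:
    W=cloud(s).reshape(-1,3);c=s['image'].reshape(-1,3)
    d=W-t;l=d@pegz;a=d@u;b=d@w
    m=(np.hypot(a,b)<.03)&(l<-.012)&(l>-.105)&(c.max(1)<60)
    if m.sum()<20: print(k,n,m.sum());continue
    f=least_squares(lambda q:np.hypot(a[m]-q[0]-q[2]*(l[m]+.05),b[m]-q[1]-q[3]*(l[m]+.05))-.011,[0,0,0,0],loss='soft_l1',f_scale=.002)
    r=(c[:,0].astype(int)>110)&(c[:,1]<60)&(np.hypot(a,b)<.03)&(abs(l)<.03)
    print(k,n,m.sum(),'offset ry,w at -50mm; slopes',f.x.round(4),'red l range',np.percentile(l[r],[2,98]).round(4) if r.sum() else None)
print('w',w)
E
```

```text
1 scene 426 offset ry,w at -50mm; slopes [ 0.0009  0.0015  0.0013 -0.003 ] red l range [-0.0112 -0.0024]
1 side 207 offset ry,w at -50mm; slopes [-0.0003  0.0006  0.0027 -0.0052] red l range [-0.0103  0.001 ]
2 scene 391 offset ry,w at -50mm; slopes [0.002  0.0017 0.0066 0.0003] red l range [-0.0114 -0.0017]
2 side 192 offset ry,w at -50mm; slopes [0.0006 0.0016 0.0122 0.0085] red l range [-0.0098  0.0032]
3 scene 427 offset ry,w at -50mm; slopes [-0.0004  0.0015 -0.0012  0.0003] red l range [-0.0108 -0.0018]
3 side 143 offset ry,w at -50mm; slopes [-0.0001  0.0011  0.0073 -0.021 ] red l range [-0.011   0.0029]
w [-0.80830735  0.03387812 -0.58778525]
```

```bash
python3 -m crank '[{"linear":[-0.03,-0.03,0.03],"rot":[0,-0.07,0],"hand":0},{"linear":[0.12,-0.005,-0.16],"rot":[0,0,0],"hand":0},{"linear":[0.12,-0.005,-0.16],"rot":[0,0,0],"hand":0},{"linear":[0.12,-0.005,-0.16],"rot":[0,0,0],"hand":0},{"linear":[0.12,-0.005,-0.16],"rot":[0,0,0],"hand":0},{"linear":[0.12,-0.005,-0.16],"rot":[0,0,0],"hand":0},{"linear":[0.06,0,-0.08],"rot":[0,0,0],"hand":0}]'; python3 - <<'E'
from h import *
tip=np.array([.642,-.182,.246])
plan(tip-.015*pegz,tool(36,1))
L=(toolT()[:3,3]-tip)
print('l',L@pegz,'ry',L@ry,'w',L@np.cross(pegz,ry))
E
```

```text
clock: 7.6
tool_pos: [0.6201, -0.181, 0.2762]
orientation: [-0.0, 53.8, -2.4]
force: [0.8, -0.4, -1.8]
opening: 0.0619
tcp [ 0.6201 -0.181   0.2762] units lin [ 0.512 -0.022 -0.706] rot [0.006 0.043 0.   ] F [ 0.82 -0.41 -1.81] open 0.0619 t 7.6 q [   2.7   -2.   -33.4    7.8  -22.7 -101.3]
l 0.03736537693166253 ry 3.115939147355833e-05 w -1.4415328066830907e-05
```

```bash
cat >> h.py <<'E'
def rep(tip,n=1):
    L=toolT()[:3,3]-tip;o=monitor.get_obs();F=o['force']
    print('l %.1f ry %.1f w %.1f mm  Fpeg %.2f Fry %.2f Fw %.2f'%(L@pegz*1e3,L@ry*1e3,L@np.cross(pegz,ry)*1e3,F@pegz,F@ry,F@np.cross(pegz,ry)))
E
python3 -m crank '[{"linear":[0.1,-0.004,-0.14],"rot":[0,0,0],"hand":0},{"linear":[0.1,-0.004,-0.14],"rot":[0,0,0],"hand":0},{"linear":[0.1,-0.004,-0.14],"rot":[0,0,0],"hand":0},{"linear":[0.1,-0.004,-0.14],"rot":[0,0,0],"hand":0},{"linear":[0.06,0,-0.08],"rot":[0,0,0],"hand":0}]'; python3 - <<'E'
from h import *
tip=np.array([.642,-.182,.246])
plan(tip-.015*pegz,tool(36,1));rep(tip)
E
```

```text
clock: 8.22
tool_pos: [0.6498, -0.182, 0.2352]
orientation: [-0.0, 53.8, -2.4]
force: [-0.0, 0.1, -1.5]
opening: 0.061
tcp [ 0.6498 -0.182   0.2352] units lin [ 0.017 -0.006 -0.023] rot [ 0.007  0.044 -0.002] F [-0.01  0.11 -1.53] open 0.061 t 8.22 q [   2.2    3.2  -34.8    9.9  -16.1 -103.2]
l -13.3 ry 0.3 w 0.0 mm  Fpeg -1.23 Fry 0.11 Fw 0.91
```

```bash
python3 -m crank '[{"linear":[0.02,0,-0.027],"rot":[0,0,0],"hand":0},{"linear":[0.02,-0.001,-0.027],"rot":[0,0,0],"hand":0},{"linear":[0.02,0,-0.027],"rot":[0,0,0],"hand":0}]'; python3 -c "
from h import *
rep(np.array([.642,-.182,.246]))"
python3 -m crank '[{"linear":[0.02,0,-0.027],"rot":[0,0,0],"hand":0},{"linear":[0.02,-0.001,-0.027],"rot":[0,0,0],"hand":0}]'; python3 -c "
from h import *
rep(np.array([.642,-.182,.246]))"
```

```text
clock: 8.6
tool_pos: [0.6537, -0.1821, 0.2301]
orientation: [-0.0, 53.8, -2.4]
force: [0.4, 0.3, -1.1]
opening: 0.0619
l -19.8 ry 0.4 w -0.1 mm  Fpeg -1.11 Fry 0.32 Fw 0.35
clock: 8.85
tool_pos: [0.6564, -0.1822, 0.2272]
orientation: [-0.0, 53.7, -2.4]
force: [0.1, -0.2, -0.9]
opening: 0.0613
l -23.6 ry 0.4 w -0.6 mm  Fpeg -0.83 Fry -0.22 Fw 0.46
```

```bash
for i in 1; do python3 -m crank '[{"linear":[0.02,0,-0.027],"rot":[0,0,0],"hand":0},{"linear":[0,0,0],"rot":[0,0,0],"hand":0}]'; python3 -c "
from h import *
rep(np.array([.642,-.182,.246]))"; done
python3 -m crank '[{"linear":[0.02,0,-0.027],"rot":[0,0,0],"hand":0},{"linear":[0,0,0],"rot":[0,0,0],"hand":0}]'; python3 -c "
from h import *
rep(np.array([.642,-.182,.246]))"
```

```text
clock: 9.1
tool_pos: [0.6576, -0.1822, 0.2254]
orientation: [-0.0, 53.7, -2.4]
force: [-0.3, 0.3, -0.1]
opening: 0.0616
l -25.8 ry 0.4 w -0.5 mm  Fpeg 0.13 Fry 0.25 Fw 0.35
clock: 9.35
tool_pos: [0.6589, -0.1822, 0.2237]
orientation: [-0.0, 53.7, -2.4]
force: [0.5, -0.9, -0.6]
opening: 0.0617
l -28.0 ry 0.5 w -0.6 mm  Fpeg -0.78 Fry -0.91 Fw -0.10
```

```bash
python3 -m crank '[{"linear":[0.02,0,-0.027],"rot":[0,0,0],"hand":0},{"linear":[0,0,0],"rot":[0,0,0],"hand":0}]'; python3 -c "
from h import *
rep(np.array([.642,-.182,.246]))"
python3 -m crank '[{"linear":[0.02,0,-0.027],"rot":[0,0,0],"hand":0},{"linear":[0,0,0],"rot":[0,0,0],"hand":0}]'; python3 -c "
from h import *
rep(np.array([.642,-.182,.246]))"
```

```text
clock: 9.6
tool_pos: [0.6603, -0.1822, 0.2223]
orientation: [-0.1, 53.7, -2.4]
force: [-1.4, -0.1, -0.7]
opening: 0.0617
l -29.9 ry 0.5 w -0.8 mm  Fpeg 0.28 Fry -0.12 Fw 1.50
clock: 9.85
tool_pos: [0.6614, -0.1823, 0.2208]
orientation: [-0.1, 53.7, -2.4]
force: [-1.8, 0.4, 1.8]
opening: 0.0616
l -31.8 ry 0.5 w -0.8 mm  Fpeg 2.52 Fry 0.34 Fw 0.42
```

```bash
python3 -m crank '[{"linear":[0.01,0,-0.0135],"rot":[0,0,0],"hand":0},{"linear":[0,0,0],"rot":[0,0,0],"hand":0}]'; python3 -c "
from h import *
rep(np.array([.642,-.182,.246]))
for i in range(3): eyes.snapshot('side'); rep(np.array([.642,-.182,.246]))"
```

```text
clock: 10.1
tool_pos: [0.6619, -0.1824, 0.2201]
orientation: [-0.1, 53.7, -2.4]
force: [-3.1, 0.8, 2.3]
opening: 0.0618
l -32.7 ry 0.5 w -0.9 mm  Fpeg 3.74 Fry 0.65 Fw 1.18
l -32.6 ry 0.5 w -0.9 mm  Fpeg 3.89 Fry -0.14 Fw 1.13
l -32.7 ry 0.5 w -0.9 mm  Fpeg 2.28 Fry 0.26 Fw 0.99
l -32.7 ry 0.5 w -0.9 mm  Fpeg 3.62 Fry 0.82 Fw 1.22
```

```bash
python3 -m crank '[{"linear":[-0.027,0,-0.02],"rot":[0,0,0],"hand":0},{"linear":[-0.027,0.001,-0.02],"rot":[0,0,0],"hand":0},{"linear":[-0.027,0.001,-0.02],"rot":[0,0,0],"hand":0},{"linear":[-0.027,0.001,-0.02],"rot":[0,0,0],"hand":0},{"linear":[0,0,0],"rot":[0,0,0],"hand":0}]'; python3 -c "
from h import *
rep(np.array([.642,-.182,.246]))"
```

```text
clock: 10.88
tool_pos: [0.6579, -0.1818, 0.2183]
orientation: [-0.1, 53.3, -2.4]
force: [-0.2, -0.7, 2.6]
opening: 0.0615
l -31.7 ry 0.9 w 3.4 mm  Fpeg 2.20 Fry -0.72 Fw -1.41
```

```bash
python3 -m crank '[{"linear":[-0.033,0,-0.033],"rot":[0,0,0],"hand":0},{"linear":[-0.033,0.0,-0.033],"rot":[0,0,0],"hand":0},{"linear":[-0.033,0.0,-0.03],"rot":[0,0,0],"hand":0},{"linear":[0,0,0],"rot":[0,0,0],"hand":0}]'; python3 -c "
from h import *
rep(np.array([.642,-.182,.246]))"
```

```text
clock: 11.38
tool_pos: [0.6521, -0.1816, 0.2128]
orientation: [-0.1, 53.2, -2.3]
force: [-1.3, -0.4, 3.7]
opening: 0.0617
l -32.8 ry 0.8 w 11.3 mm  Fpeg 3.77 Fry -0.46 Fw -1.10
```

```bash
python3 -m crank '[{"linear":[-0.027,0,-0.022],"rot":[0,0,0],"hand":0},{"linear":[0,0,0],"rot":[0,0,0],"hand":0}]'; python3 -c "
from h import *
rep(np.array([.642,-.182,.246]))"
```

```text
clock: 11.62
tool_pos: [0.6504, -0.1816, 0.2114]
orientation: [-0.1, 53.2, -2.3]
force: [-0.8, 0.6, 3.4]
opening: 0.0616
l -32.9 ry 0.7 w 13.6 mm  Fpeg 3.25 Fry 0.55 Fw -1.28
```

```bash
python3 -m crank '[{"linear":[0,0,0],"rot":[0,0,0],"hand":0.75},{"linear":[0,0,0],"rot":[0,0,0],"hand":0.8},{"linear":[0,0,0],"rot":[0,0,0],"hand":1},{"linear":[0,0,0],"rot":[0,0,0],"hand":1},{"linear":[0,0,0],"rot":[0,0,0],"hand":1}]'; python3 - <<'E'
from h import *
rep(np.array([.642,-.182,.246]))
a=eyes.snapshot('side');b=eyes.snapshot('scene')
ca=cv2.resize(a['image'][100:260,190:390],None,fx=2,fy=2); cb=cv2.resize(b['image'][170:330,120:320],None,fx=2,fy=2)
cv2.imwrite('pics/c4.png',np.hstack([ca,cb])[:,:,::-1])
s=eyes.snapshot('wrist');cv2.imwrite('pics/w4.png',s['image'][:,:,::-1])
E
```

```text
clock: 12.25
tool_pos: [0.6477, -0.182, 0.2077]
orientation: [-0.1, 53.6, -2.4]
force: [-0.2, -1.0, -0.3]
opening: 0.087
l -34.4 ry 0.2 w 17.9 mm  Fpeg -0.13 Fry -1.04 Fw 0.32
```

View pics/c4.png

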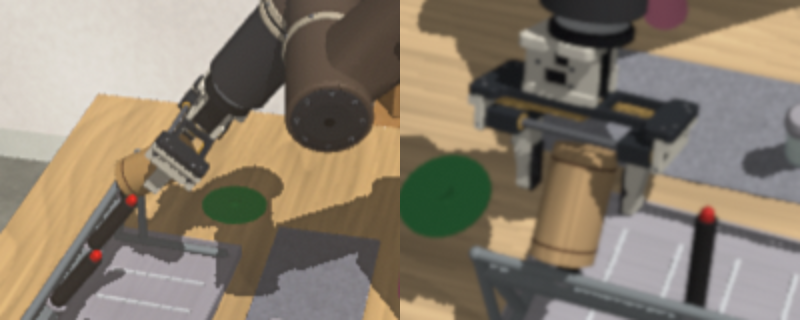

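View pics/w4.png

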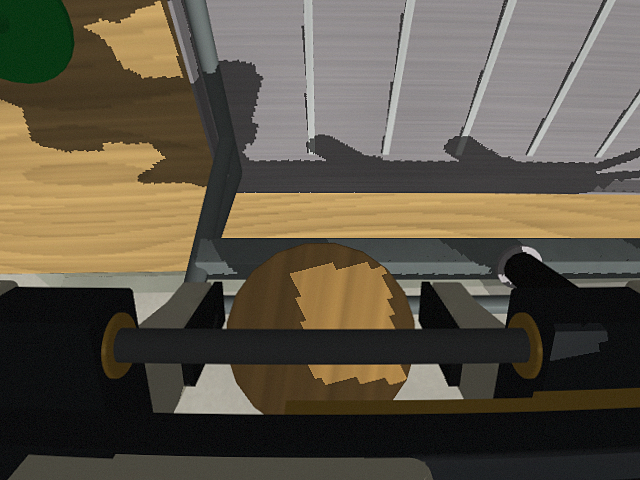

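The scene crop shows the cup on peg3 at (575,205) and the fingers open clear of it. I'll back off along the peg.

```bash
python3 -m crank '[{"linear":[-0.1,0.004,0.13],"rot":[0,0,0],"hand":1},{"linear":[-0.2,0.008,0.27],"rot":[0,0,0],"hand":1},{"linear":[-0.3,0.012,0.4],"rot":[0,0,0],"hand":1},{"linear":[-0.3,0.012,0.4],"rot":[0,0,0],"hand":1},{"linear":[-0.3,0.012,0.4],"rot":[0,0,0],"hand":1},{"linear":[-0.3,0,0.3],"rot":[0,0,0],"hand":1},{"linear":[0,0,0],"rot":[0,0,0],"hand":1}]'; cat > chk.py <<'E'
from h import *
import sys
from scipy.optimize import least_squares
tips={1:np.array([.6512,.0785,.2452]),3:np.array([.6408,-.182,.245])}
for k in map(int,sys.argv[2:]):
  ims=[]
  for n in('scene','side'):
    s=eyes.snapshot(n);W=cloud(s).reshape(-1,3);c=s['image'].reshape(-1,3).astype(int)
    t=tips[k];w=np.cross(pegz,ry);d=W-t;l=d@pegz;a=d@ry;b=d@w
    m=(np.hypot(a,b)<.065)&(l>-.12)&(l<.06)&(c[:,0]>c[:,2]*1.3)&(c[:,0]>50)
    idx=np.argwhere(m.reshape(480,640));v0,u0=idx.min(0);v1,u1=idx.max(0)
    P=np.c_[l,a,b][m]
    def res(q):
        ax=np.array([1,q[2],q[3]]);ax/=np.linalg.norm(ax);e=P-np.array([-.035,q[0],q[1]]);z=e@ax
        r=np.linalg.norm(e-z[:,None]*ax,axis=1); zz=abs(z-q[4])-.054
        return np.maximum(r-.031,zz)   # capped-cylinder sdf
    f=least_squares(res,[0,.012,0,0,0],loss='soft_l1',f_scale=.002)
    print('peg',k,n,m.sum(),'ry,w mm',(f.x[:2]*1e3).round(1),'slope',f.x[2:4].round(3),'mid l mm',round((-.035+f.x[4])*1e3,1),'med|r| mm',round(np.median(abs(f.fun))*1e3,2))
    r=s['image'][max(0,v0-30):v1+50,max(0,u0-50):u1+50];ims.append(cv2.resize(r,(380,380)))
  cv2.imwrite(f'pics/{sys.argv[1]}_{k}.png',np.hstack(ims)[:,:,::-1])
E
python3 chk.py hang1 3; python3 -c "
from h import *
plan([.43,.205,.3],tool(0,1))"
```

```text
clock: 13.28
tool_pos: [0.5527, -0.1782, 0.3286]
orientation: [0.1, 53.5, -2.2]
force: [0.7, 0.0, -0.0]
opening: 0.0879
peg 3 scene 2020 ry,w mm [-1.3  8.4] slope [0.023 0.389] mid l mm -38.5 med|r| mm 0.76
peg 3 side 871 ry,w mm [-1.2  7. ] slope [0.018 0.384] mid l mm -34.7 med|r| mm 1.51
tcp [ 0.553  -0.1782  0.3263] units lin [-2.05   6.386 -0.438] rot [ 0.284  7.268 -0.018] F [ 0.02  0.17 -0.65] open 0.0874 t 13.38 q [   3.7  -11.4  -34.1    6.7  -31.3 -100.6]
```

View pics/hang1_3.png

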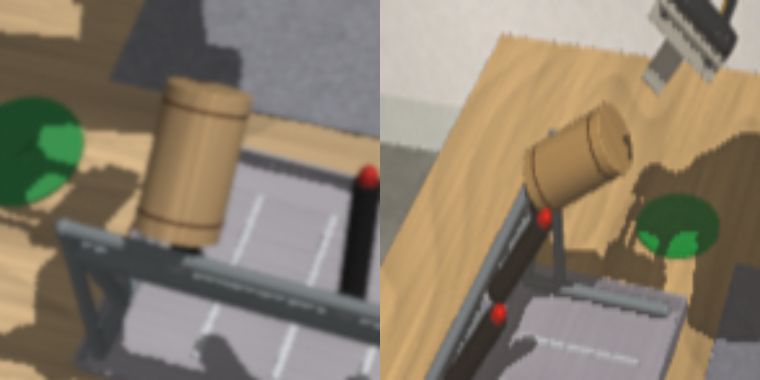

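The cup hangs tilted about 0.37 rad from the peg. That is its natural rest, wedged between the shoulder and the rim. My geometry puts the floor within 1 mm of the tip, which is too close to trust, so I'll press its foot gently with shut fingers to make sure it's home.

```bash
python3 -m crank '[{"linear":[0,0,0],"rot":[0,0,0],"hand":0},{"linear":[0,0,0],"rot":[0,0,0],"hand":0},{"linear":[0,0,0],"rot":[0,0,0],"hand":0},{"linear":[0,0,0],"rot":[0,0,0],"hand":0},{"linear":[0,0,0],"rot":[0,0,0],"hand":0}]'; python3 -c "
from h import *
t=np.array([.6408,-.182,.245]);rep(t)
plan(t+.035*pegz+.011*np.cross(pegz,ry),tool(36,1))"
```

```text
clock: 14.0
tool_pos: [0.5533, -0.178, 0.3225]
orientation: [0.1, 54.0, -2.2]
force: [0.5, -0.1, -0.9]
opening: 0.0431
l 114.2 ry 0.3 w 25.3 mm  Fpeg -0.98 Fry -0.04 Fw 0.15
tcp [ 0.5533 -0.178   0.3225] units lin [ 0.968 -0.046 -0.927] rot [-0.01   0.005 -0.024] F [ 0.45 -0.06 -0.89] open 0.0431 t 14.0 q [   3.7  -11.1  -34.2    6.7  -31.2 -100.6]
```

```bash
python3 -m crank '[{"linear":[0.2,-0.01,-0.19],"rot":[0,0,0],"hand":0},{"linear":[0.2,-0.01,-0.19],"rot":[0,0,0],"hand":0},{"linear":[0.2,-0.01,-0.19],"rot":[0,0,0],"hand":0},{"linear":[0.2,-0.01,-0.19],"rot":[0,0,0],"hand":0},{"linear":[0.15,0,-0.14],"rot":[0,0,0],"hand":0},{"linear":[0,0,0],"rot":[0,0,0],"hand":0}]'; python3 -c "
from h import *
t=np.array([.6408,-.182,.245]);rep(t)
plan(t+.03*pegz+.011*np.cross(pegz,ry),tool(36,1))
s=eyes.snapshot('side');cv2.imwrite('pics/p5.png',cv2.resize(s['image'][80:230,210:410],None,fx=3,fy=3)[:,:,::-1])"
```

```text
clock: 14.75
tool_pos: [0.6145, -0.1806, 0.2624]
orientation: [0.1, 54.1, -2.2]
force: [-1.0, 0.4, 0.1]
opening: 0.0001
l 29.5 ry 0.3 w 11.1 mm  Fpeg 0.72 Fry 0.41 Fw 0.75
tcp [ 0.6145 -0.1806  0.2624] units lin [-0.003 -0.005  0.007] rot [-0.011 -0.029 -0.024] F [-1.02  0.45  0.14] open 0.0001 t 14.75 q [   2.6   -1.7  -34.8    7.8  -21.3 -101.3]
```

View pics/p5.png

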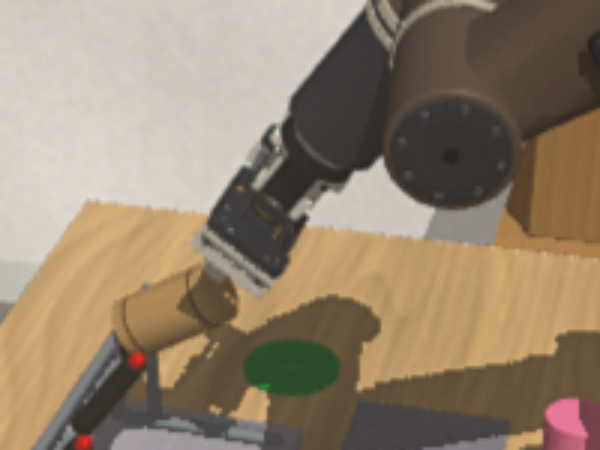

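```bash
for i in a; do python3 -m crank '[{"linear":[0.02,0,-0.027],"rot":[0,0,0],"hand":0},{"linear":[0,0,0],"rot":[0,0,0],"hand":0}]' >/dev/null; python3 -c "
from h import *
rep(np.array([.6408,-.182,.245]))"; done
python3 -m crank '[{"linear":[0.02,0,-0.027],"rot":[0,0,0],"hand":0},{"linear":[0,0,0],"rot":[0,0,0],"hand":0}]'>/dev/null; python3 -c "
from h import *
rep(np.array([.6408,-.182,.245]))"
```

```text
l 28.8 ry 0.3 w 10.3 mm  Fpeg -0.31 Fry -0.07 Fw 0.95
l 27.6 ry 0.4 w 9.7 mm  Fpeg 0.49 Fry -0.20 Fw 0.15
```

```bash
python3 -m crank '[{"linear":[0.02,0,-0.033],"rot":[0,0,0],"hand":0},{"linear":[0.02,0,-0.033],"rot":[0,0,0],"hand":0}]'>/dev/null; python3 -c "
from h import *
rep(np.array([.6408,-.182,.245]))"
python3 -m crank '[{"linear":[0.02,0,-0.033],"rot":[0,0,0],"hand":0},{"linear":[0,0,0],"rot":[0,0,0],"hand":0}]'>/dev/null; python3 -c "
from h import *
rep(np.array([.6408,-.182,.245]))"
```

```text
l 23.6 ry 0.4 w 9.3 mm  Fpeg 8.33 Fry 0.68 Fw 0.09
l 22.3 ry 0.1 w 8.7 mm  Fpeg 4.77 Fry 0.54 Fw 2.27
```

About 5 N of push is enough. I'll back off and check.

```bash
python3 -m crank '[{"linear":[-0.05,0,0.07],"rot":[0,0,0],"hand":0},{"linear":[-0.2,0.008,0.27],"rot":[0,0,0],"hand":0},{"linear":[-0.3,0.012,0.4],"rot":[0,0,0],"hand":0},{"linear":[-0.3,0.012,0.4],"rot":[0,0,0],"hand":0},{"linear":[-0.3,0.012,0.4],"rot":[0,0,0],"hand":0}]'; python3 chk.py hang2 3; python3 -c "
from h import *
plan([.43,.205,.3],tool(0,1))"
```

```text
clock: 16.42
tool_pos: [0.5489, -0.1782, 0.3493]
orientation: [0.1, 54.1, -2.2]
force: [-0.0, 0.2, 0.7]
opening: 0.0002
peg 3 scene 2025 ry,w mm [-1.4  8.9] slope [0.023 0.387] mid l mm -40.8 med|r| mm 0.73
peg 3 side 858 ry,w mm [-1.4  7.5] slope [0.005 0.388] mid l mm -37.3 med|r| mm 1.45
tcp [ 0.5494 -0.1783  0.3526] units lin [-1.99   6.389 -0.877] rot [ 0.29   7.24  -0.023] F [ 0.05 -0.6  -0.1 ] open 0.0004 t 16.52 q [  3.8 -12.6 -31.2   6.1 -35.5 -99.9]
```

View pics/hang2_3.png

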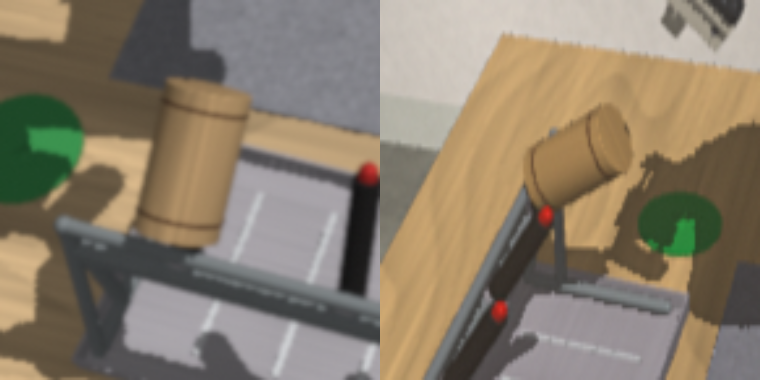

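It seated 2.4 mm deeper and stayed there, so it is pressing on the tip. Now for the left cup.

```bash
python3 -m crank '[{"linear":[-0.2,0.3,0],"rot":[0,0.5,0],"hand":1},{"linear":[-0.2,0.6,0],"rot":[0.03,0.8,0],"hand":1},{"linear":[-0.2,0.7,0],"rot":[0.03,0.8,0],"hand":1},{"linear":[-0.2,0.7,0],"rot":[0.03,0.8,0],"hand":1},{"linear":[-0.2,0.7,-0.1],"rot":[0.03,0.8,0],"hand":1},{"linear":[-0.2,0.7,-0.2],"rot":[0.03,0.8,0],"hand":1},{"linear":[-0.2,0.7,-0.3],"rot":[0.03,0.8,0],"hand":1},{"linear":[-0.2,0.7,-0.3],"rot":[0.03,0.8,0],"hand":1},{"linear":[-0.2,0.7,-0.4],"rot":[0.03,0.8,0],"hand":1},{"linear":[-0.15,0.5,-0.4],"rot":[0.03,0.4,0],"hand":1},{"linear":[0,0,0],"rot":[0,0,0],"hand":1}]'; python3 -c "
from h import *
plan([.43,.205,.19],tool(0,1))"
```

```text
clock: 17.9
tool_pos: [0.426, 0.2119, 0.2437]
orientation: [-166.4, 88.4, -168.7]
force: [0.3, -0.0, -0.3]
opening: 0.0874
tcp [0.426  0.2119 0.2437] units lin [ 0.066 -0.116 -0.895] rot [ 0.062 -0.313 -0.028] F [ 0.26 -0.05 -0.26] open 0.0874 t 17.9 q [  49.4    1.8  -20.4   -1.1  -69.  -141.2]
```

```bash
python3 -m crank '[{"linear":[0.06,-0.12,-0.4],"rot":[0.06,-0.31,-0.03],"hand":1},{"linear":[0,0,-0.4],"rot":[0,0,0],"hand":1},{"linear":[0,0,0],"rot":[0,0,0],"hand":1}]'; python3 - <<'E'
from h import *
T=toolT(); s=eyes.snapshot('wrist'); cv2.imwrite('pics/w6.png',s['image'][:,:,::-1])
W=cloud(s,T@s['hand_eye'])
m=(W[...,2]>.107)&(W[...,2]<.13)&(np.hypot(W[...,0]-.43,W[...,1]-.205)<.05)
top=W[m];c=(top.min(0)+top.max(0))/2;print(len(top),top.min(0).round(4),top.max(0).round(4),c.round(4))
plan([c[0],c[1],.059],tool(0,1))
E
```

```text
clock: 18.27
tool_pos: [0.4305, 0.2042, 0.1949]
orientation: [-14.8, 89.9, -17.1]
force: [-0.1, -0.7, 0.5]
opening: 0.0875
6708 [0.3974 0.1744 0.1072] [0.4587 0.2359 0.1133] [0.428  0.2051 0.1102]
tcp [0.4312 0.2046 0.1961] units lin [-0.052  0.008 -2.285] rot [-0.006  0.04  -0.011] F [-0.37  0.16  0.42] open 0.0875 t 18.32 q [  49.2    2.9  -26.2    0.2  -60.7 -141.6]
```

View pics/w6.png

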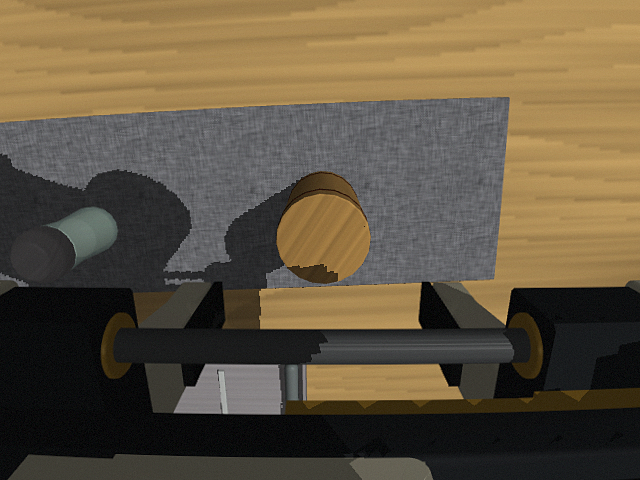

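The wrist view shows the bamboo cup at (323,235), centred between the fingers, with the shaker well away at (60,245). I'll descend and check before closing.

```bash
python3 -m crank '[{"linear":[-0.05,0.01,-0.5],"rot":[0,0.04,0],"hand":1},{"linear":[0,0,-0.5],"rot":[0,0,0],"hand":1},{"linear":[0,0,-0.5],"rot":[0,0,0],"hand":1},{"linear":[0,0,-0.4],"rot":[0,0,0],"hand":1},{"linear":[0,0,-0.25],"rot":[0,0,0],"hand":1},{"linear":[0,0,0],"rot":[0,0,0],"hand":1}]'; python3 -c "
from h import *
plan([.428,.2051,.059],tool(0,1))"
```

```text
clock: 19.08
tool_pos: [0.4343, 0.2087, 0.0731]
orientation: [41.4, 89.1, 39.1]
force: [-0.1, 0.6, 0.4]
opening: 0.0879
tcp [0.4343 0.2087 0.0731] units lin [-0.106 -0.06  -0.235] rot [-0.117  0.144 -0.02 ] F [-0.12  0.62  0.38] open 0.0879 t 19.07 q [  49.3   11.3  -35.5    0.2  -42.2 -141.7]
```

```bash
python3 -m crank '[{"linear":[-0.1,-0.06,-0.12],"rot":[-0.12,0.14,-0.02],"hand":1},{"linear":[0,0,-0.11],"rot":[0,0,0],"hand":1},{"linear":[0,0,0],"rot":[0,0,0],"hand":1}]'; python3 -c "
from h import *
plan([.428,.2051,.059],tool(0,1))"
```

```text
clock: 19.45
tool_pos: [0.4295, 0.2062, 0.0611]
orientation: [38.7, 89.8, 36.3]
force: [0.4, -0.1, -0.3]
opening: 0.0875
tcp [0.4295 0.2062 0.0611] units lin [-0.025 -0.018 -0.036] rot [-0.024  0.032 -0.003] F [ 0.39 -0.07 -0.3 ] open 0.0875 t 19.45 q [ 4.940e+01  1.230e+01 -3.630e+01  1.000e-01 -4.120e+01 -1.419e+02]
```

```bash
python3 -m crank '[{"linear":[-0.02,-0.02,-0.03],"rot":[0,0,0],"hand":0},{"linear":[0,0,0],"rot":[0,0,0],"hand":0},{"linear":[0,0,0],"rot":[0,0,0],"hand":0},{"linear":[0,0,0],"rot":[0,0,0],"hand":0},{"linear":[0,0,0],"rot":[0,0,0],"hand":0}]'; python3 -c "
from h import *
plan([.428,.2051,.059],tool(0,1))"
python3 -m crank '[{"linear":[0,0,0.4],"rot":[0,0,0],"hand":0},{"linear":[0,0,0.7],"rot":[0,0,0],"hand":0},{"linear":[0,0,0.8],"rot":[0,0,0],"hand":0},{"linear":[0,0,0.8],"rot":[0,0,0],"hand":0},{"linear":[0,0,0.8],"rot":[0,0,0],"hand":0},{"linear":[0,0,0.7],"rot":[0,0,0],"hand":0},{"linear":[0,0,0.3],"rot":[0,-0.5,0],"hand":0},{"linear":[0,-0.2,0],"rot":[0,-0.8,0],"hand":0},{"linear":[0,-0.3,0],"rot":[0,-0.9,0],"hand":0},{"linear":[0,-0.3,0],"rot":[0,-0.9,0],"hand":0},{"linear":[0,-0.3,0],"rot":[0,-0.9,0],"hand":0},{"linear":[0,-0.3,0],"rot":[0,-0.9,0],"hand":0},{"linear":[0,-0.3,0],"rot":[0,-0.9,0],"hand":0},{"linear":[0,-0.3,0],"rot":[0,-0.9,0],"hand":0},{"linear":[0,0,0],"rot":[0,-0.5,0],"hand":0},{"linear":[0,0,0],"rot":[0,0,0],"hand":0}]'; python3 -c "
from h import *
plan(np.array([.6512,.0785,.2452])+.106*pegz,tool(36,1))"
```

```text
clock: 20.08
tool_pos: [0.4285, 0.2052, 0.0598]
orientation: [40.4, 89.7, 38.0]
force: [-0.6, 0.3, -0.1]
opening: 0.0625
tcp [0.4285 0.2052 0.0598] units lin [-0.008 -0.001 -0.014] rot [-0.032  0.041 -0.004] F [-0.58  0.33 -0.11] open 0.0625 t 20.07 q [ 4.940e+01  1.220e+01 -3.660e+01  1.000e-01 -4.090e+01 -1.419e+02]
clock: 22.08
tool_pos: [0.4297, 0.0723, 0.332]
orientation: [2.5, 53.4, 1.2]
force: [-0.6, -0.2, -1.3]
opening: 0.0622
tcp [0.4297 0.0723 0.332 ] units lin [ 2.654  0.146 -0.017] rot [-0.293  0.127 -0.312] F [-0.61 -0.21 -1.28] open 0.0622 t 22.07 q [  61.3  -31.7  -55.7   40.2  -53.3 -173.6]
```

Joint 6 is near its limit at -173.6°. Moving outward in x should unwind it.

```bash
python3 -m crank '[{"linear":[0.4,0,0.02],"rot":[0,0,0],"hand":0},{"linear":[0.5,0,0],"rot":[0,0,0],"hand":0}]'; python3 -c "
from h import *
plan(np.array([.6512,.0785,.2452])+.106*pegz,tool(36,1))"
```

```text
clock: 22.32
tool_pos: [0.4836, 0.0743, 0.3335]
orientation: [2.9, 53.3, 1.8]
force: [-0.7, 0.4, -0.6]
opening: 0.0627
tcp [0.4836 0.0743 0.3335] units lin [ 1.756  0.114 -0.043] rot [-0.341  0.139 -0.373] F [-0.67  0.42 -0.58] open 0.0627 t 22.32 q [  47.9  -23.9  -52.4   40.3  -41.7 -165.1]
```

```bash
python3 -m crank '[{"linear":[0.5,0.03,0],"rot":[-0.1,0.04,-0.1],"hand":0},{"linear":[0.5,0.03,0],"rot":[-0.1,0.04,-0.1],"hand":0},{"linear":[0.4,0.03,0],"rot":[-0.1,0.04,-0.1],"hand":0},{"linear":[0.3,0.02,0],"rot":[-0.05,0.02,-0.05],"hand":0},{"linear":[0,0,0],"rot":[0,0,0],"hand":0}]'; python3 -c "
from h import *
plan(np.array([.6512,.0785,.2452])+.106*pegz,tool(36,1))"
```

```text
clock: 22.95
tool_pos: [0.5907, 0.0819, 0.3291]
orientation: [-0.2, 54.5, -2.8]
force: [-0.1, 0.2, -0.8]
opening: 0.0626
tcp [0.5907 0.0819 0.3291] units lin [-0.029 -0.013  0.031] rot [ 0.021 -0.097  0.046] F [-0.12  0.23 -0.81] open 0.0626 t 22.95 q [  36.3   -9.6  -43.6   40.9  -34.  -158.9]
```

```bash
python3 -m crank '[{"linear":[-0.03,-0.01,0.03],"rot":[0.02,-0.1,0.05],"hand":0},{"linear":[0.12,-0.005,-0.16],"rot":[0,0,0],"hand":0},{"linear":[0.12,-0.005,-0.16],"rot":[0,0,0],"hand":0},{"linear":[0.06,0,-0.08],"rot":[0,0,0],"hand":0},{"linear":[0,0,0],"rot":[0,0,0],"hand":0}]'; python3 - <<'E'
from h import *
t=np.array([.6512,.0785,.2452])
plan(t+.05*pegz,tool(36,1));rep(t)
a=eyes.snapshot('side');b=eyes.snapshot('scene')
ca=cv2.resize(a['image'][130:290,170:370],None,fx=2,fy=2); cb=cv2.resize(b['image'][190:350,240:440],None,fx=2,fy=2)
cv2.imwrite('pics/c7.png',np.hstack([ca,cb])[:,:,::-1])
E
```

```text
clock: 23.58
tool_pos: [0.6055, 0.0812, 0.3047]
orientation: [0.1, 54.0, -2.2]
force: [-0.2, -0.9, -1.1]
opening: 0.0624
tcp [0.6055 0.0812 0.3047] units lin [ 0.272 -0.025 -0.318] rot [-0.015 -0.001 -0.025] F [-0.19 -0.86 -1.11] open 0.0624 t 23.57 q [  32.9   -7.3  -46.4   46.1  -27.9 -162.3]
l 75.0 ry 0.8 w 2.1 mm  Fpeg -0.81 Fry -0.87 Fw 0.78
```

View pics/c7.png

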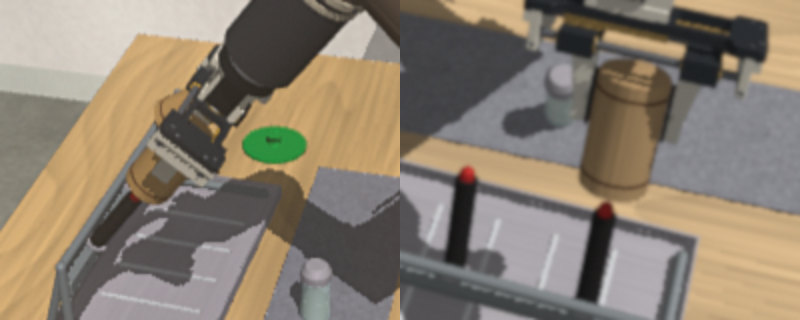

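The alignment looks good: the cup at (625,130) is in line with peg1's tip at (604,210). To give joint 6 some room, I'll roll the tool 20° about the peg axis. The peg is round, so this does no harm.

```bash
python3 -m crank '[{"linear":[0,0,0],"rot":[-0.59,0.02,0.81],"hand":0},{"linear":[0,0,0],"rot":[-0.59,0.02,0.81],"hand":0},{"linear":[0,0,0],"rot":[-0.59,0.02,0.81],"hand":0},{"linear":[0,0,0],"rot":[-0.59,0.02,0.81],"hand":0},{"linear":[0,0,0],"rot":[0,0,0],"hand":0}]'; cat >>h.py <<'E'
def toolr(): return R.from_rotvec(np.radians(20)*pegz).as_matrix()@tool(36,1)
E
python3 - <<'E'
from h import *
t=np.array([.6512,.0785,.2452])
plan(t+.035*pegz+.0015*np.cross(pegz,ry),toolr());rep(t)
E
```

```text
clock: 24.3
tool_pos: [0.6055, 0.0822, 0.3082]
orientation: [-20.2, 53.7, -1.9]
force: [0.3, 0.3, -0.5]
opening: 0.0626
tcp [0.6055 0.0822 0.3082] units lin [ 0.399 -0.046 -0.593] rot [ 0.025  0.052 -0.137] F [ 0.27  0.32 -0.53] open 0.0626 t 24.3 q [  33.    -7.5  -46.3   46.1  -28.  -141.7]
l 77.9 ry 1.8 w 0.0 mm  Fpeg -0.58 Fry 0.33 Fw 0.10
```

```bash
python3 -m crank '[{"linear":[0.1,-0.03,-0.15],"rot":[0.02,0.05,-0.1],"hand":0},{"linear":[0.11,-0.01,-0.16],"rot":[0,0,0],"hand":0},{"linear":[0.11,-0.005,-0.16],"rot":[0,0,0],"hand":0},{"linear":[0.11,0,-0.15],"rot":[0,0,0],"hand":0},{"linear":[0,0,0],"rot":[0,0,0],"hand":0}]'; python3 - <<'E'
from h import *
t=np.array([.6512,.0785,.2452])
plan(t-.01*pegz,toolr());rep(t)
E
```

```text
clock: 24.92
tool_pos: [0.6326, 0.0798, 0.2681]
orientation: [-19.4, 54.1, -2.2]
force: [-0.9, -0.2, -0.5]
opening: 0.0627
tcp [0.6326 0.0798 0.2681] units lin [ 0.408 -0.026 -0.516] rot [-0.066 -0.016  0.044] F [-0.91 -0.17 -0.46] open 0.0627 t 24.93 q [  26.6   -2.7  -49.2   56.7  -19.8 -149.6]
l 29.4 ry 0.6 w 1.6 mm  Fpeg 0.16 Fry -0.21 Fw 1.00
```

```bash
python3 -m crank '[{"linear":[0.11,-0.005,-0.14],"rot":[0,0,0],"hand":0},{"linear":[0.11,-0.005,-0.14],"rot":[0,0,0],"hand":0},{"linear":[0.06,0,-0.08],"rot":[0,0,0],"hand":0}]'; python3 - <<'E'
from h import *
t=np.array([.6512,.0785,.2452])
plan(t-.01*pegz,toolr());rep(t)
E
```

```text
clock: 25.3
tool_pos: [0.6502, 0.0795, 0.2467]
orientation: [-19.2, 54.0, -2.1]
force: [0.8, 0.2, -0.2]
opening: 0.0623
tcp [0.6502 0.0795 0.2467] units lin [ 0.114 -0.021 -0.16 ] rot [-0.094 -0.006  0.071] F [ 0.83  0.2  -0.17] open 0.0623 t 25.3 q [ 2.080e+01  1.000e-01 -5.090e+01  6.860e+01 -1.420e+01 -1.576e+02]
l 1.8 ry 1.0 w -0.1 mm  Fpeg -0.62 Fry 0.23 Fw -0.56
```

Joint 4 is climbing towards its limit. I'll ease the lean by 6.5°, which the 15 mm bore clearance allows, to stay clear of it.

```bash
python3 -m crank '[{"linear":[0,0,0],"rot":[0.02,0.43,0],"hand":0},{"linear":[0,0,0],"rot":[0.02,0.43,0],"hand":0},{"linear":[0,0,0],"rot":[0.02,0.43,0],"hand":0},{"linear":[0,0,0],"rot":[0,0,0],"hand":0}]'; cat >>h.py <<'E'
def toolr(): return R.from_rotvec(np.radians(6.5)*ry).as_matrix()@R.from_rotvec(np.radians(20)*pegz).as_matrix()@tool(36,1)
E
python3 - <<'E'
from h import *
t=np.array([.6512,.0785,.2452])
plan(t-.01*pegz,toolr());rep(t)
E
```

```text
clock: 25.8
tool_pos: [0.65, 0.0792, 0.2467]
orientation: [-19.0, 60.7, -2.1]
force: [-0.1, 1.5, 0.0]
opening: 0.0623
tcp [0.65   0.0792 0.2467] units lin [ 0.117 -0.015 -0.16 ] rot [-0.104 -0.044  0.114] F [-0.12  1.55  0.01] open 0.0623 t 25.8 q [  30.1    2.4  -38.6   33.9  -27.8 -130.5]
l 1.9 ry 0.6 w 0.1 mm  Fpeg 0.12 Fry 1.54 Fw 0.14
```

```bash
python3 -m crank '[{"linear":[0.1,-0.005,-0.14],"rot":[0,0,0],"hand":0},{"linear":[0.03,0,-0.04],"rot":[0,0,0],"hand":0},{"linear":[0,0,0],"rot":[0,0,0],"hand":0}]'; python3 - <<'E'
from h import *
t=np.array([.6512,.0785,.2452])
plan(t-.02*pegz,toolr());rep(t)
E
python3 -m crank '[{"linear":[0.03,0,-0.04],"rot":[0,0,0],"hand":0},{"linear":[0.02,0,-0.027],"rot":[0,0,0],"hand":0},{"linear":[0,0,0],"rot":[0,0,0],"hand":0}]'; python3 - <<'E'
from h import *
t=np.array([.6512,.0785,.2452])
plan(t-.02*pegz,toolr());rep(t)
E
```

```text
clock: 26.18
tool_pos: [0.6574, 0.078, 0.2341]
orientation: [-19.0, 60.7, -2.2]
force: [-0.3, -1.0, -0.2]
opening: 0.0623
tcp [0.6574 0.078  0.2341] units lin [ 0.092  0.001 -0.084] rot [-0.095 -0.045  0.125] F [-0.31 -1.01 -0.18] open 0.0623 t 26.18 q [  29.1    3.8  -39.4   35.9  -25.6 -132. ]
l -12.7 ry -0.3 w 1.5 mm  Fpeg 0.01 Fry -1.02 Fw 0.32
clock: 26.55
tool_pos: [0.6604, 0.0772, 0.2295]
orientation: [-19.1, 60.8, -2.3]
force: [-0.9, 0.4, -0.6]
opening: 0.0624
tcp [0.6604 0.0772 0.2295] units lin [ 0.043  0.013 -0.009] rot [-0.092 -0.046  0.135] F [-0.92  0.42 -0.62] open 0.0624 t 26.55 q [  28.6    4.3  -39.7   36.7  -24.9 -132.6]
l -18.1 ry -0.9 w 1.8 mm  Fpeg 0.05 Fry 0.38 Fw 1.12
```

```bash
python3 -m crank '[{"linear":[0.03,0.003,-0.025],"rot":[0,0,0],"hand":0},{"linear":[0.03,0.003,-0.025],"rot":[0,0,0],"hand":0},{"linear":[0,0,0],"rot":[0,0,0],"hand":0}]'>/dev/null; python3 -c "
from h import *
rep(np.array([.6512,.0785,.2452]))"
python3 -m crank '[{"linear":[0.025,0.003,-0.027],"rot":[0,0,0],"hand":0},{"linear":[0,0,0],"rot":[0,0,0],"hand":0}]' >/dev/null; python3 -c "
from h import *
rep(np.array([.6512,.0785,.2452]))"
```

```text
l -22.8 ry -0.2 w 0.3 mm  Fpeg 0.22 Fry -0.55 Fw 1.62
l -25.1 ry 0.1 w 0.0 mm  Fpeg -0.02 Fry 0.81 Fw 0.79
```

```bash
python3 -m crank '[{"linear":[0.025,0.003,-0.027],"rot":[0,0,0],"hand":0},{"linear":[0,0,0],"rot":[0,0,0],"hand":0}]' >/dev/null; python3 -c "
from h import *
rep(np.array([.6512,.0785,.2452]))"
```

```text
l -27.3 ry 0.2 w -0.2 mm  Fpeg 1.01 Fry 0.32 Fw 1.28
```

```bash
python3 -m crank '[{"linear":[0.022,0.001,-0.027],"rot":[0,0,0],"hand":0},{"linear":[0,0,0],"rot":[0,0,0],"hand":0}]' >/dev/null; python3 -c "
from h import *
rep(np.array([.6512,.0785,.2452]))"
python3 -m crank '[{"linear":[0.01,0,-0.014],"rot":[0,0,0],"hand":0},{"linear":[0,0,0],"rot":[0,0,0],"hand":0}]' >/dev/null; python3 -c "
from h import *
rep(np.array([.6512,.0785,.2452]))"
```

```text
l -29.3 ry 0.2 w -0.4 mm  Fpeg 2.56 Fry -0.04 Fw 0.94
l -30.2 ry 0.2 w -0.4 mm  Fpeg 3.77 Fry -0.18 Fw 1.88
```

Contact began at about -26.5 mm, so the floor lies about 82.5 mm from the rim. The push is now about 3.8 N. I'll lower the cup sideways towards the peg and release it.

```bash
python3 -m crank '[{"linear":[-0.033,0,-0.03],"rot":[0,0,0],"hand":0},{"linear":[-0.033,0.0,-0.03],"rot":[0,0,0],"hand":0},{"linear":[-0.033,0.0,-0.03],"rot":[0,0,0],"hand":0},{"linear":[0,0,0],"rot":[0,0,0],"hand":0}]'; python3 -c "
from h import *
rep(np.array([.6512,.0785,.2452]))"
```

```text
clock: 28.42
tool_pos: [0.6662, 0.0795, 0.2199]
orientation: [-18.7, 60.3, -1.9]
force: [-3.0, 1.2, 2.6]
opening: 0.0624
l -29.2 ry 1.7 w 2.8 mm  Fpeg 3.90 Fry 1.05 Fw 0.89
```

```bash
python3 -m crank '[{"linear":[-0.04,-0.01,-0.03],"rot":[0,0,0],"hand":0},{"linear":[-0.04,-0.01,-0.03],"rot":[0,0,0],"hand":0},{"linear":[0,0,0],"rot":[0,0,0],"hand":0}]'; python3 -c "
from h import *
rep(np.array([.6512,.0785,.2452]))"
```

```text
clock: 28.8
tool_pos: [0.6621, 0.0795, 0.2174]
orientation: [-18.5, 60.1, -1.6]
force: [-2.1, 0.1, 2.2]
opening: 0.0626
l -28.9 ry 1.5 w 7.5 mm  Fpeg 2.99 Fry 0.00 Fw 0.38
```

```bash
python3 -m crank '[{"linear":[0.005,-0.01,-0.03],"rot":[0,0,0],"hand":0},{"linear":[0,0,0],"rot":[0,0,0],"hand":0.75},{"linear":[0,0,0],"rot":[0,0,0],"hand":0.8},{"linear":[0,0,0],"rot":[0,0,0],"hand":1},{"linear":[0,0,0],"rot":[0,0,0],"hand":1},{"linear":[0,0,0],"rot":[0,0,0],"hand":1}]'; python3 - <<'E'
from h import *
t=np.array([.6512,.0785,.2452]);rep(t);plan(t,toolr())
a=eyes.snapshot('side');b=eyes.snapshot('scene')
ca=cv2.resize(a['image'][130:290,170:370],None,fx=2,fy=2); cb=cv2.resize(b['image'][190:350,240:440],None,fx=2,fy=2)
cv2.imwrite('pics/c8.png',np.hstack([ca,cb])[:,:,::-1])
E
```

```text
clock: 29.55
tool_pos: [0.6608, 0.0779, 0.2123]
orientation: [-18.8, 60.4, -1.9]
force: [0.1, -0.3, 0.2]
opening: 0.0869
l -32.2 ry -0.2 w 11.6 mm  Fpeg 0.13 Fry -0.33 Fw -0.21
tcp [0.6608 0.0779 0.2123] units lin [-0.159  0.01   0.548] rot [-0.121  0.023  0.112] F [ 0.07 -0.33  0.23] open 0.0869 t 29.55 q [  27.2    5.1  -42.7   42.3  -20.9 -137.4]
```

View pics/c8.png

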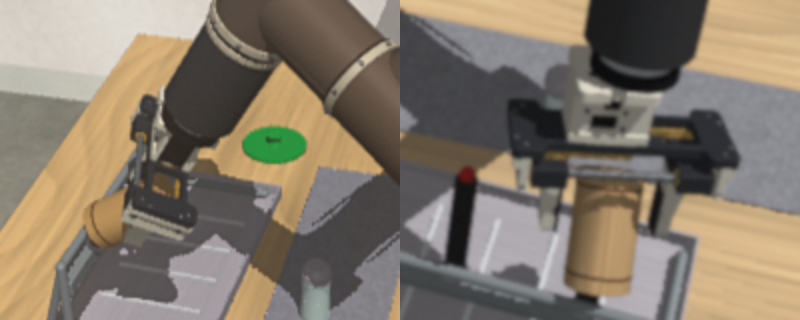

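```bash
python3 -m crank '[{"linear":[-0.1,0.004,0.13],"rot":[0,0,0],"hand":1},{"linear":[-0.2,0.008,0.27],"rot":[0,0,0],"hand":1},{"linear":[-0.3,0.012,0.4],"rot":[0,0,0],"hand":1},{"linear":[-0.3,0.012,0.4],"rot":[0,0,0],"hand":1},{"linear":[-0.3,0.012,0.4],"rot":[0,0,0],"hand":1},{"linear":[-0.2,0,0.3],"rot":[0,0,0],"hand":0},{"linear":[0,0,0],"rot":[0,0,0],"hand":0}]'; python3 chk.py hang3 1 3; python3 -c "
from h import *
t=np.array([.6512,.0785,.2452]);rep(t);plan(t+.035*pegz+.011*np.cross(pegz,ry),toolr())"
```

```text
clock: 30.52
tool_pos: [0.5712, 0.0812, 0.3323]
orientation: [-18.2, 60.5, -1.3]
force: [-0.1, 0.9, -1.0]
opening: 0.0729
peg 1 scene 2089 ry,w mm [1.7 9.1] slope [-0.115  0.397] mid l mm -34.4 med|r| mm 0.69
peg 1 side 1140 ry,w mm [0.9 7.2] slope [-0.104  0.399] mid l mm -31.5 med|r| mm 1.25
peg 3 scene 2051 ry,w mm [-1.3  8.9] slope [0.02  0.386] mid l mm -40.8 med|r| mm 0.76
peg 3 side 470 ry,w mm [-1.5  7.5] slope [0.009 0.375] mid l mm -37.7 med|r| mm 1.54
l 114.6 ry -1.6 w 15.4 mm  Fpeg 0.41 Fry 1.37 Fw 0.56
tcp [0.5714 0.0802 0.3289] units lin [ 0.839 -0.009 -1.031] rot [-0.134 -0.035  0.108] F [-0.63  1.4   0.01] open 0.0569 t 30.73 q [  38.    -9.1  -36.4   27.5  -42.7 -128.2]
```

View pics/hang3_1.png

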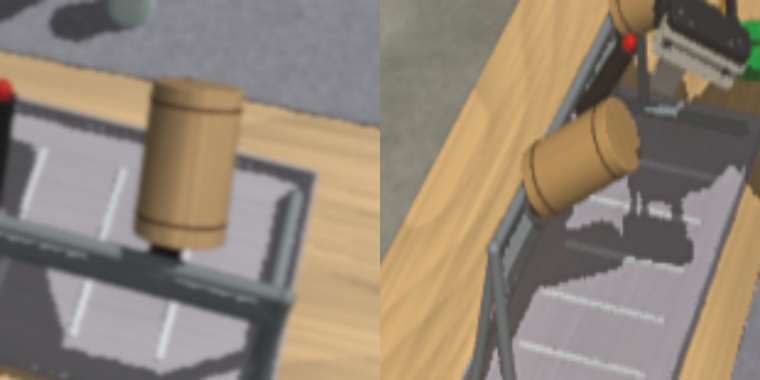

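Both cups hang. The peg1 cup tilts about 0.39 rad. I'll give it the same gentle push home on the foot.

```bash
python3 -m crank '[{"linear":[0.1,0,-0.12],"rot":[0,0,0],"hand":0},{"linear":[0.16,0,-0.2],"rot":[0,0,0],"hand":0},{"linear":[0.16,0,-0.2],"rot":[0,0,0],"hand":0},{"linear":[0.16,0,-0.2],"rot":[0,0,0],"hand":0},{"linear":[0.16,0,-0.2],"rot":[0,0,0],"hand":0},{"linear":[0.06,0,-0.07],"rot":[0,0,0],"hand":0},{"linear":[0,0,0],"rot":[0,0,0],"hand":0}]'; python3 -c "
from h import *
t=np.array([.6512,.0785,.2452]);rep(t);plan(t+.03*pegz+.011*np.cross(pegz,ry),toolr())"
```

```text
clock: 31.6
tool_pos: [0.6219, 0.0781, 0.2579]
orientation: [-19.4, 61.3, -2.5]
force: [-1.2, 0.3, 2.8]
opening: 0.0001
l 27.5 ry -1.6 w 16.2 mm  Fpeg 3.00 Fry 0.22 Fw -0.64
tcp [0.6219 0.0781 0.2579] units lin [0.047 0.025 0.084] rot [-0.067 -0.164  0.136] F [-1.23  0.28  2.8 ] open 0.0001 t 31.6 q [  32.3   -0.6  -39.4   32.   -31.1 -130.2]
```

```bash
python3 -m crank '[{"linear":[0.025,0,-0.02],"rot":[0,0,0],"hand":0},{"linear":[0,0,0],"rot":[0,0,0],"hand":0}]'>/dev/null; python3 -c "
from h import *
rep(np.array([.6512,.0785,.2452]))"
python3 -m crank '[{"linear":[0.02,0,-0.02],"rot":[0,0,0],"hand":0},{"linear":[0,0,0],"rot":[0,0,0],"hand":0}]'>/dev/null; python3 -c "
from h import *
rep(np.array([.6512,.0785,.2452]))"
```

```text
l 26.4 ry -1.5 w 15.3 mm  Fpeg 1.35 Fry 0.30 Fw 1.02
l 25.6 ry -1.6 w 14.9 mm  Fpeg 2.77 Fry 0.12 Fw 1.10
```

```bash
python3 -m crank '[{"linear":[0.02,0,-0.025],"rot":[0,0,0],"hand":0},{"linear":[0,0,0],"rot":[0,0,0],"hand":0}]'>/dev/null; python3 -c "
from h import *
rep(np.array([.6512,.0785,.2452]))"
python3 -m crank '[{"linear":[0.015,0,-0.025],"rot":[0,0,0],"hand":0},{"linear":[0,0,0],"rot":[0,0,0],"hand":0}]'>/dev/null; python3 -c "
from h import *
rep(np.array([.6512,.0785,.2452]))"
```

```text
l 24.7 ry -1.6 w 14.6 mm  Fpeg 3.69 Fry 0.18 Fw 2.98
l 24.2 ry -1.7 w 14.3 mm  Fpeg 5.59 Fry 1.39 Fw 3.01
```

```bash
python3 -m crank '[{"linear":[-0.05,0,0.07],"rot":[0,0,0],"hand":0},{"linear":[-0.2,0.008,0.27],"rot":[0,0,0],"hand":0},{"linear":[-0.3,0.012,0.4],"rot":[0,0,0],"hand":0},{"linear":[-0.3,0.012,0.4],"rot":[0,0,0],"hand":0},{"linear":[-0.5,0.012,0.4],"rot":[0,0,0],"hand":0},{"linear":[-0.5,0,0.2],"rot":[0,0,0],"hand":0},{"linear":[-0.4,0,0.2],"rot":[0,0,0],"hand":0},{"linear":[0,0,0],"rot":[0,0,0],"hand":0}]'; python3 chk.py hang4 1 3; python3 -c "
from h import *
s=eyes.snapshot('scene');cv2.imwrite('pics/s9.png',s['image'][:,:,::-1])"
```

```text
clock: 33.6
tool_pos: [0.4863, 0.0807, 0.3779]
orientation: [-18.7, 61.0, -1.9]
force: [0.5, -0.2, 0.1]
opening: 0.0003
peg 1 scene 2091 ry,w mm [1.3 9.5] slope [-0.106  0.386] mid l mm -37.7 med|r| mm 0.66
peg 1 side 1138 ry,w mm [0.7 7.9] slope [-0.105  0.389] mid l mm -34.7 med|r| mm 1.18
peg 3 scene 2043 ry,w mm [-1.4  8.9] slope [0.023 0.385] mid l mm -40.8 med|r| mm 0.71
peg 3 side 860 ry,w mm [-1.3  7.3] slope [0.008 0.375] mid l mm -36.9 med|r| mm 1.43
```

View pics/hang4_1.png

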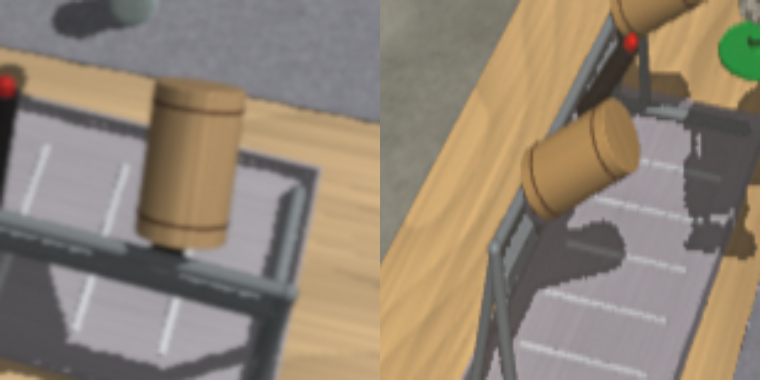

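View pics/s9.png

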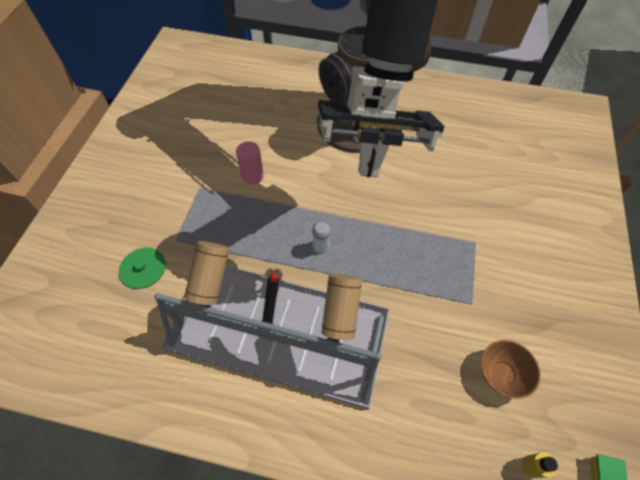

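Both cups stay put, 2–3 mm past first contact with the tip by my geometry. The arm is clear and the bystanders haven't moved: shaker (321,238), lid (142,267), bowl (510,368). Handing in.

```bash
python3 -c "
from plant import ticket
print(ticket.close_job())"
```

```text
the job is handed in; nothing more can be done
None
```

I hung the right bamboo cup on peg3 and the left one on peg1, then handed the job in at about 34 s. No verdict was reported, so whether it passed is unknown.

**Seating:** I felt each cup's floor at about 84.5 mm (peg3) and 82.5 mm (peg1) from the rim, with roughly 4 N of push. After release, both cups tipped to the slack of the bore, and my geometry left tip contact doubtful, especially on peg1. I then pressed each foot gently with shut fingers. The cups went 2–3 mm deeper and stayed there.

**Push force:** Most pushes read 4–6 N, but one reading on the peg3 cup's foot was 8.3 N. All are below the 15 N limit.

**Last checks:**

| Check | peg1 cup | peg3 cup | Limit |
|---|---|---|---|
| Tilt from the peg | about 0.38 rad | about 0.37 rad | 0.45 rad |
| Mid-height below the tip end | 35–38 mm | 37–41 mm | 12–55 mm |
| Estimated tip compression | about 3 mm | about 4 mm | 8 mm |

- **Camera disagreement:** the two cameras disagree by 3–4 mm on how deep each cup sits.
- **Tip contact:** it is inferred from that geometry and the feel of the pushes; I could not measure it directly.
- **Surroundings:** the last picture showed the arm clear, and the shaker, bowl and lid where they started by eye.

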